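Comb pastry tubes into the grooves of a drying pan

ROBOT

A 6-joint arm with a two-finger parallel gripper is mounted at the origin on the work surface. World frame = base frame: x ahead of the robot, y to its left, z up, the work surface at z = 0. Lengths are in m, angles in rad, forces in N, time in s.
With the tool pointing down it reaches from about 0.225 to 0.875 m from the base axis. Payload 3.4 kg.
Tool frame: the origin (TCP) lies between the finger pads; the fingertips stand 17 mm ahead of it and the grasp point (between the pads) lies 2 mm behind it; y points along the fingers, z is the direction in which the jaws open and shut, and the axes are right-handed (so a half turn about y gives the same grasp; the last joint's range is limited). The gripper opens to 85 mm and grips with 20 to 120 N. Pads are 22 mm wide; open, the fingers measure 114 mm over their backs; the gripper's body (76 mm by 85 mm) begins 54 mm behind the grasp point. The pads swing forward as they close: fully open they stand 13 mm farther back than shut.
Start: joints at [1.151, 0.276, 1.505, -0, 1.361, -0.121], TCP at [0.169, 0.55, 0.248] pointing down, gripper open.
Joint ranges: [-2.89, 2.89], [-0.75, 2.08], [0.22, 2.7], [-1.18, 4.32], [0.11, 2.71], [-2.7, 2.7]. Speed limits (rad/s): [2.57, 2.57, 3.14, 3.14, 3.14, 3.14].

INTERFACE

Orientations are given as a unit quaternion [w, x, y, z].
In Python, from rig import manip, get_image, camera_model, sign_off, spot_in, silhouettes, spot_point gives the robot as it stands.
- The arm moves only by the tool jog_arm, never from a script. Its argument "targets" is a list of rows, each a list of 3 entries, a list of its own where there are three numbers: the finger opening in m, from 0 to 0.0854, then the shift along the world's x, y, z in m, then the turn about the world's z in rad. In form: [[claw, [x, y, z], spin], ...]. A call has 1 to 10 rows; each row shifts and turns the commanded pose from where the row before left it; what a row does not reach is not made up. A row lasts 1/8 s, in which the tool goes at most 62.5 mm and 10.7 degrees, less where a joint would pass 70% of its speed; a pose out of reach is approached as far as the arm can. A call with a gripper value outside its range is refused whole. The fingers move at their own pace and stop on an object; "force" is the grip in N (left out, the last holds). Time passes only in rows, so rows that do not move let the fingers close. It gives the time, the measured TCP pose, the force and the opening at its end, in the units of the state.
- manip.get_state(): the state, without advancing time (a new reading comes with each control period).
- get_image(name): name is "side" or "top" or "wrist"; returns (picture, depth): 420x560x3 uint8, red, green, blue; 420x560 float32, m along the optical axis (not along the pixel's ray), 0 where there is no reading.
- camera_model(name): a dict with "mtx" (3x3 intrinsics, pixels), "world_from_camera" (4x4, takes a point from camera to world coordinates). Camera axes: x right, y up, looking along -z (the intrinsics and any distortion apply to the point x, -y, -z); pixel columns grow to the right and rows downward; lengths in m; the calibration is good to about 2 mm. A picture is of the moment at which its call begins: read the wrist's pose just before it. camera_model takes no time and is no camera call; for the wrist camera it gives the pose at the moment of the call.
- sign_off(): hands the job in, once; it reports no verdict.
Trained networks look in the newest picture that a camera, given by its name, has taken for a name from the list of things; names that differ only in an ending like _2 or _b are one class to them, and where a whole thing is asked for, a point or a joint stands for the part that bears it (a point fixed in the world has none). Each returns a list of dicts, best first, with "score" (0 to 1); they miss things now and then, are a little off and sometimes report something else, mostly with a low value. They report only what shows in the picture. A call takes as long as a camera call. They do not tell look-alikes from the thing itself.
- spot_in(name, camera): "position" ([column, row] in pixels, amid what is visible of it).
- silhouettes(name, camera): "mask" (420x560 bool, what is visible of it) and "position" ([column, row] in pixels, amid what is visible of it).
- spot_point(name, camera): "position" ([column, row] in pixels: a listed point, or the origin of a listed thing).
The state is a dict: "clock": time; "qpos": joint angles; "qd": joint speeds; "effort": joint torques, N m; "position": TCP position; "ee_rot": TCP orientation; "contact_force": force on the tool from outside, world axes, zero at the start; "moment": the same for the moment, N m; "width": finger opening in m.
Only numpy, scipy, OpenCV 4.12 (cv2) and the standard library are available. Lean on these libraries where they do the work, as an engineer would, in place of code of your own. Each camera call takes 0.05 s, during which the arm holds its last target.

TASK

Pick up the toothed rake, lower it into the empty end of the steel pan until its teeth rest on the ridges with light but definite pressure, and comb it slowly to the other end, keeping that pressure on the ridges the whole way without pressing hard, so that all four pastry tubes end up parallel, each fully down in a groove. Move the tubes with the rake only, never with the gripper. Then stand the rake upright on the table clear of the pan, let go, and leave the other things where they are.

Things in the scene. Friction and masses are not known exactly. Their poses are not given: they have to be found in the camera images.
- pan: Fixed open steel pan, outside 162 (x) by 323 (y), 65 high, walls 4 thick, a 10 wide lip round the rim; inside 154 by 315. Origin: centre of its underside, z up. Inside is a white insert with 15 round-topped ridges 5 wide along the pan's x, one every 20 along y (one at y = 0); between them grooves 15 wide, 14.5 deep. Four tubes lie askew on the ridges.
- comb_start (a point): Point in the pan's empty end, at pan x 0, y -126, at the nominal height of the ridge tops, 46 above the pan's underside; axes as the pan's. No tube lies below pan y = -95, so the rake fits here, its width along the pan's x. True ridge tops are level but lie anywhere from 4 lower to 4 higher each time and must be felt; the white insert sits on rubber feet.
- comb_end (a point): Where the rake's centre should finish combing: pan x 0, y +126, nominal ridge height as comb_start; axes as the pan's. The insert's rubber feet are soft: pressed in the middle it gives about 1 mm per 10 N, but it rocks about the pan's x axis, so pressed near an end it sinks several mm. Keep 4 to 8 N of rake on ridges: under 2.5 N the teeth skim, over 20 N spoils it.
- rake_grip (a point): Grip centre of the loose rake (170 to 290 g), standing on its teeth; 75 above the tooth tips, z up. Black grip block 64 (x) by 22 (y: pinch this way from above), 38 to 102 above the tips. Under it a steel plate 112 by 36 and six flat teeth 30 tall, 5 thick, at x = +-10, +-30, +-50, each 34 long in y (flat sole 22, toes turned up 1.6), so they bridge the grooves and slide along y.
- tube1_c (a point): Centre of pastry tube 1 of 4: loose steel tube, 12 in diameter, 120 long, 30 g, its length along its x. When fully down in a groove its centre is 8.5 below the ridge tops; lying on the ridges it is 6 above them.
- tube2_c (a point): Centre of pastry tube 2 of 4: loose steel tube, 12 in diameter, 120 long, 30 g, its length along its x. When fully down in a groove its centre is 8.5 below the ridge tops; lying on the ridges it is 6 above them.
- tube3_c (a point): Centre of pastry tube 3 of 4: loose steel tube, 12 in diameter, 120 long, 30 g, its length along its x. When fully down in a groove its centre is 8.5 below the ridge tops; lying on the ridges it is 6 above them.
- tube4_c (a point): Centre of pastry tube 4 of 4: loose steel tube, 12 in diameter, 120 long, 30 g, its length along its x. When fully down in a groove its centre is 8.5 below the ridge tops; lying on the ridges it is 6 above them.
- bottle_a: Bystander, loose: squeeze bottle, white, 66 wide, 190 high; origin: centre of its underside.
- bottle_b: Bystander, loose: squeeze bottle with a green nozzle, 56 wide, 160 high; origin: centre of its underside.
- tub: Bystander, loose: open white plastic tub, 110 wide, 110 high; origin: centre of its underside.
- bowl: Bystander, loose: open steel bowl, 170 wide, 80 high; origin: centre of its underside.
- funnel: Bystander, loose: white funnel standing mouth down, 90 wide, 110 high; origin: centre of its underside.
- spoon: Bystander, loose: serving spoon lying on the table, origin at its middle, length along its x.
- brush: Bystander, loose: brush lying on the table, origin at its middle, length along its x.
- jar: Bystander, loose: small glass jar with steel lid, 56 wide, 70 high; origin: centre of its underside.
Mind the look-alikes: they are no part of the job. What is shaped like the part that bears rake_grip but orange is not meant.

How it is judged:
On the way, in this order (a step that is already met when the one before it is completed fails the run):
1. the held rake rests on the ridges at the pan's empty (-y) end (contact force between rake and pan above 2.5 N and contact force between the fingers and rake above 1 N and x of rake_grip in the frame of pan between -0.03 and 0.03 m and y of rake_grip in the frame of pan between -0.15 and -0.1 m and angle between the x axis of rake_grip and the x axis of pan, either way round below 0.2 rad), for 0.1 s.
2. the held rake, still on the ridges, slides through the first third (contact force between rake and pan above 2.5 N and contact force between the fingers and rake above 1 N and x of rake_grip in the frame of pan between -0.03 and 0.03 m and y of rake_grip in the frame of pan between -0.085 and -0.035 m), for 0.1 s.
3. the held rake, still on the ridges, slides through the middle (contact force between rake and pan above 2.5 N and contact force between the fingers and rake above 1 N and x of rake_grip in the frame of pan between -0.03 and 0.03 m and y of rake_grip in the frame of pan between -0.025 and 0.025 m), for 0.1 s.
4. the held rake, still on the ridges, slides through the last third (contact force between rake and pan above 2.5 N and contact force between the fingers and rake above 1 N and x of rake_grip in the frame of pan between -0.03 and 0.03 m and y of rake_grip in the frame of pan between 0.035 and 0.085 m), for 0.1 s.
5. the held rake reaches the far end on the ridges (contact force between rake and pan above 2.5 N and contact force between the fingers and rake above 1 N and x of rake_grip in the frame of pan between -0.03 and 0.03 m and y of rake_grip in the frame of pan between 0.1 and 0.15 m), for 0.1 s.
At the end, for the whole second after the job is handed in: All four tubes at rest in grooves: within 0.07 rad of the pan's x axis (tilt included), centres under 44.5 mm above the pan's underside and within 30 mm of its middle along x. The rake stands upright (0.08 rad) on its teeth on the table, at rest, off the pan (angle between the x axis of each of tube1_c, tube2_c, tube3_c, tube4_c and the x axis of pan, either way round below 0.07 rad and z of tube1_c in the frame of pan between 0.02 and 0.0445 m and y of tube1_c in the frame of pan between -0.157 and 0.157 m and x of tube1_c in the frame of pan between -0.03 and 0.03 m and linear speed of each of tube1, tube2, tube3, tube4, rake below 0.02 m/s and z of tube2_c in the frame of pan between 0.02 and 0.0445 m and y of tube2_c in the frame of pan between -0.157 and 0.157 m and x of tube2_c in the frame of pan between -0.03 and 0.03 m and z of tube3_c in the frame of pan between 0.02 and 0.0445 m and y of tube3_c in the frame of pan between -0.157 and 0.157 m and x of tube3_c in the frame of pan between -0.03 and 0.03 m and z of tube4_c in the frame of pan between 0.02 and 0.0445 m and y of tube4_c in the frame of pan between -0.157 and 0.157 m and x of tube4_c in the frame of pan between -0.03 and 0.03 m and angle between rake_grip's own z axis and vertical below 0.08 rad and height (world z) of rake_grip between 0.07 and 0.08 m and contact force between rake and pan below 0.05 N); the robot touches nothing.
It fails at once if the rake presses on the pan or its insert with more than 20 N (contact force between rake and pan above 20 N).
It fails at once if the gripper touches a tube (contact force between the fingers and tube1 above 0.3 N or contact force between the fingers and tube2 above 0.3 N or contact force between the fingers and tube3 above 0.3 N or contact force between the fingers and tube4 above 0.3 N).
It fails at once if a bystander is moved more than 25 mm (distance of any of bottle_a, bottle_b, tub, bowl, funnel, spoon, brush, jar from where it was at the start of the episode above 0.025 m).
It also fails if it takes over 72 s, if anything falls off the work surface, if the arm or the gripper's body presses on something with over 40 N, if the wrist force passes 120 N, or if a joint passes its speed limit or range.

## Working session

There is one attempt and no reset: what is moved stays moved. The work goes in short steps, Python scripts to look and compute and a tool call to move; the robot and the scene stay as the last step left them, time stands still between calls to the robot, and variables do not carry over. Pictures are saved under pics/ and viewed, and the job is handed in when it is done.

Besides the shell and the picture viewer there is one more tool, called after "Emit:" as name([rows], argument=value, ...), one row to a line, values as JSON. jog_arm: Moves the arm, as the interface text tells. Its arguments: {"type":"object","properties":{"targets":{"type":"array","items":{"type":"array"}},"force":{"type":"number"}},"required":["targets"]}

```bash
ls; mkdir -p pics
python3 - <<'E'
from rig import manip,get_image,camera_model
import cv2,numpy as np
print(manip.get_state())
for n in ("side","top","wrist"):
    im,d=get_image(n); cv2.imwrite(f"pics/{n}0.png",im[:,:,::-1]); np.save(f"pics/{n}0.npy",d)
    m=camera_model(n); print(n,np.round(m["mtx"],1).tolist(),np.round(m["world_from_camera"],3).tolist(),[k for k in m])
E
```

```text
pics
{'clock': 0.0, 'qpos': array([ 1.15098172e+00,  2.76586439e-01,  1.50616492e+00, -1.05442067e-05,
        1.36067595e+00, -1.21016187e-01]), 'qd': array([ 2.31305005e-04, -1.56542156e-03,  3.32051324e-05,  1.09186043e-04,
       -2.03836868e-04,  6.41591803e-04]), 'effort': array([-9.20242819e-04, -4.16778266e+01, -2.45801675e+01,  8.90603746e-05,
        1.09728271e-02,  5.66159727e-06]), 'position': array([0.1690735 , 0.549051  , 0.24743189]), 'ee_rot': array([-0.69860386,  0.69985597, -0.10541759,  0.10507807]), 'contact_force': array([ 0.69991841, -0.57117141, -0.4606406 ]), 'moment': array([-0.00583262, -0.02301316, -0.04377728]), 'width': 0.08544619802743025}
side [[532.5, 0.0, 285.9], [0.0, 532.5, 209.3], [0.0, 0.0, 1.0]] [[-0.997, 0.059, -0.058, 0.47], [-0.082, -0.601, 0.795, 1.178], [0.012, 0.797, 0.603, 0.969], [0.0, 0.0, 0.0, 1.0]] ['mtx', 'world_from_camera']
top [[425.1, 0.0, 285.6], [0.0, 425.1, 207.5], [0.0, 0.0, 1.0]] [[0.023, 0.988, -0.155, 0.392], [-0.999, 0.026, 0.019, 0.032], [0.023, 0.154, 0.988, 1.096], [0.0, 0.0, 0.0, 1.0]] ['mtx', 'world_from_camera']
wrist [[312.5, 0.0, 277.6], [0.0, 312.5, 208.0], [0.0, 0.0, 1.0]] [[0.294, -0.92, -0.261, 0.103], [0.956, 0.282, 0.082, 0.57], [-0.001, -0.274, 0.962, 0.374], [0.0, 0.0, 0.0, 1.0]] ['mtx', 'world_from_camera']
```

View pics/side0.png

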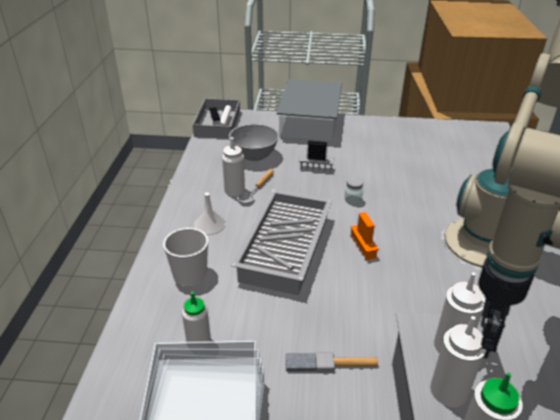

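View pics/top0.png

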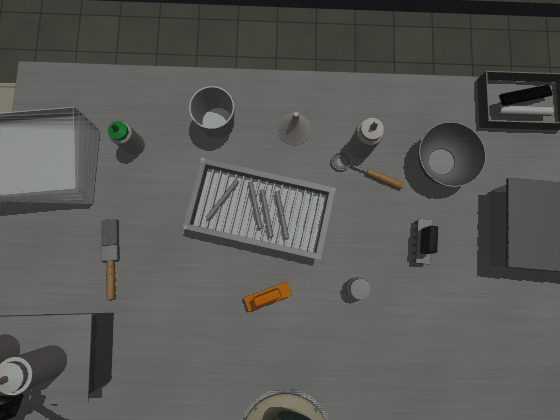

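View pics/wrist0.png

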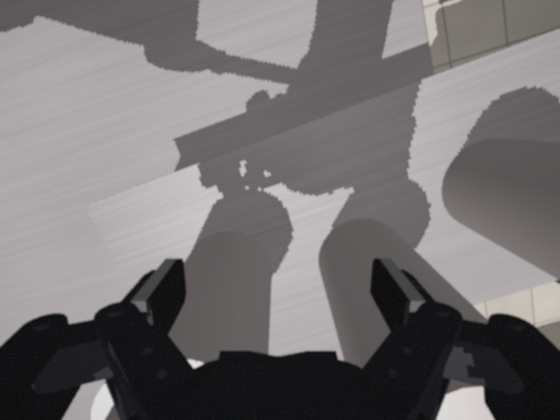

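The side view shows the black rake at about (317,153) and the orange look-alike at (363,237). In the top view they are at (427,240) and (267,296). The pan's empty end is on the right in the top view, around (310,225), which is towards world -y. Next I'll measure these.

```bash
cat > h.py <<'E'
import numpy as np,cv2
from rig import *
def cloud(n,d,m=None):
    m=m or camera_model(n); K=m["mtx"]; T=m["world_from_camera"]
    v,u=np.mgrid[0:d.shape[0],0:d.shape[1]]
    P=np.stack([(u-K[0,2])/K[0,0]*d,-(v-K[1,2])/K[1,1]*d,-d],-1)
    return P@T[:3,:3].T+T[:3,3]
def proj(n,p,m=None):
    m=m or camera_model(n);K=m["mtx"];T=m["world_from_camera"]
    q=(np.atleast_2d(p)-T[:3,3])@T[:3,:3]
    return np.stack([K[0,0]*q[:,0]/-q[:,2]+K[0,2],K[1,1]*-q[:,1]/-q[:,2]+K[1,2]],-1)
E
python3 - <<'E'
from h import *
for n in ("top","side"):
    d=np.load(f"pics/{n}0.npy"); P=cloud(n,d)
    im=cv2.imread(f"pics/{n}0.png")
    for name in ("pan","rake_grip"):
        print(n,name)
        for r in silhouettes(name,n):
            M=r["mask"]; Q=P[M&(d>0)]
            print(round(r["score"],2),np.round(r["position"]),M.sum(),"med",np.round(np.median(Q,0),3),"min",np.round(np.percentile(Q,1,axis=0),3),"max",np.round(np.percentile(Q,99,axis=0),3))
            if name=="pan":
                rim=Q[(Q[:,2]>0.060)&(Q[:,2]<0.071)]
                if len(rim)>50:
                    b=cv2.minAreaRect((rim[:,:2]*1000).astype(np.float32)); print("rimrect",b)
            else:
                t=Q[Q[:,2]>0.095]
                if len(t)>8: print("top block",np.round(t.mean(0),4),cv2.minAreaRect((t[:,:2]*1000).astype(np.float32)))
                t=Q[(Q[:,2]>0.02)&(Q[:,2]<0.045)]
                if len(t)>8: print("plate",np.round(t.mean(0),4),cv2.minAreaRect((t[:,:2]*1000).astype(np.float32)))
    for k in ("rake_grip","comb_start","comb_end","pan"):
        print(k,[(round(r["score"],2),np.round(r["position"],1)) for r in spot_point(k,n)])
    # table height check
    print("table z", np.median(P[230:300,150:200,2]) if n=="top" else np.median(P[300:330,300:350,2]))
d=np.load("pics/top0.npy");im=cv2.imread("pics/top0.png")
cv2.imwrite("pics/crop1.png",np.hstack([cv2.resize(im[150:265,180:340],(640,460),interpolation=2)]))
s=cv2.imread("pics/side0.png");cv2.imwrite("pics/crop2.png",np.hstack([cv2.resize(s[130:180,280:360],(480,300),interpolation=2),cv2.resize(im[210:270,400:450],(250,300),interpolation=2)]))
E
```

```text
top pan
0.74 [122. 140.] 774 med [0.708 0.405 0.107] min [0.692 0.389 0.007] max [0.739 0.435 0.156]
0.59 [258. 207.] 9537 med [0.554 0.078 0.033] min [ 0.442 -0.094  0.003] max [0.66  0.25  0.068]
rimrect ((551.6912231445312, 77.14448547363281), (343.9974060058594, 182.9002227783203), 78.43158721923828)
top rake_grip
0.56 [267. 296.] 693 med [0.34  0.051 0.04 ] min [ 0.308 -0.001 -0.001] max [0.37  0.106 0.105]
top block [0.3382 0.0521 0.1012] ((338.0291442871094, 52.17449188232422), (21.911027908325195, 63.25761795043945), 21.688058853149414)
plate [0.3402 0.0512 0.0376] ((338.0616149902344, 52.13840103149414), (35.909141540527344, 111.58749389648438), 21.681060791015625)
rake_grip [(0.89, array([430. , 237.2])), (0.78, array([267.6, 298. ]))]
comb_start [(0.82, array([309.5, 217.9]))]
comb_end [(0.81, array([214.3, 198.1]))]
pan [(0.9, array([261.3, 211.1]))]
table z -0.00030453117951068087
side pan
0.62 [280. 247.] 5814 med [0.56  0.112 0.04 ] min [ 0.447 -0.094  0.003] max [0.663 0.251 0.067]
rimrect ((552.9838256835938, 76.15293884277344), (348.37506103515625, 183.8854064941406
[... 421 characters left out ...]
ed [ 0.486 -0.328  0.052] min [ 0.433 -0.368  0.001] max [ 0.537 -0.314  0.103]
top block [ 0.4854 -0.3328  0.0996] ((485.7633056640625, -335.11541748046875), (58.287940979003906, 27.871732711791992), 4.791518688201904)
plate [ 0.4863 -0.328   0.0357] ((484.4452819824219, -334.2026062011719), (44.20679473876953, 110.23202514648438), 82.93485260009766)
rake_grip [(0.59, array([368.4, 223.2])), (0.56, array([318.6, 151.2])), (0.22, array([191.4, 275.3]))]
comb_start [(0.97, array([297.9, 209.4]))]
comb_end [(0.78, array([268.6, 265.1])), (0.63, array([273.5, 260.1])), (0.27, array([319.2, 150.9]))]
pan [(0.71, array([288.2, 248.6])), (0.7, array([318.4, 150.8]))]
table z -0.0009997234846078062
```

View pics/crop1.png

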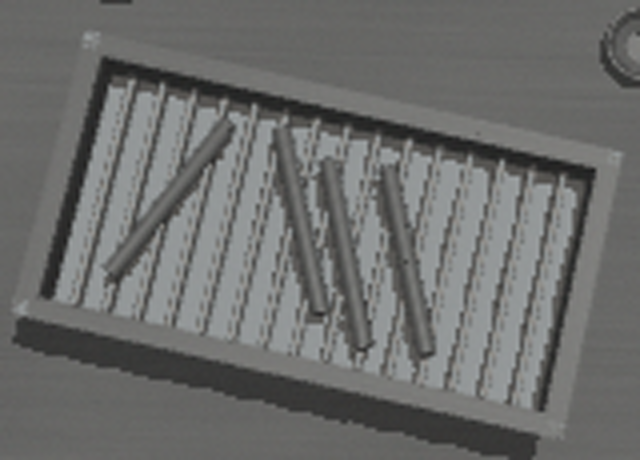

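View pics/crop2.png

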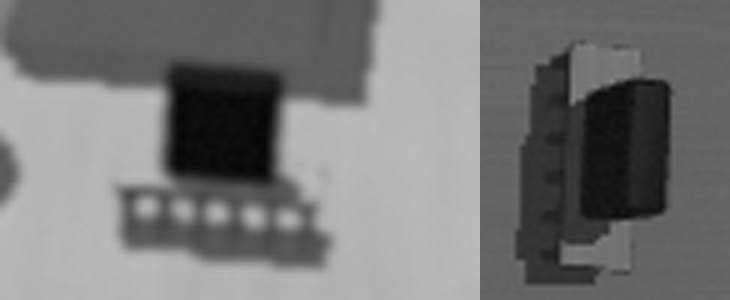

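Run:
```python
from h import *
d=np.load("pics/top0.npy"); P=cloud("top",d)
B=np.zeros(d.shape,bool);B[205:275,405:450]=1
for lo,hi in((.095,.11),(.028,.045)):
    t=P[B&(P[...,2]>lo)&(P[...,2]<hi)]
    print(len(t),t.mean(0).round(4),cv2.minAreaRect((t[:,:2]*1000).astype(np.float32)))
B[:]=0;B[150:270,175:345]=1
t=P[B&(P[...,2]>.0625)&(P[...,2]<.0675)]
r=cv2.minAreaRect((t[:,:2]*1000).astype(np.float32));print(len(t),r, np.median(t[:,2]))
a=np.deg2rad(r[2]) # long side dir
# pan frame: y axis = long dir towards +world y
c=np.array(r[0])/1000
ang=a if r[1][0]>r[1][1] else a+np.pi/2
y=np.array([np.cos(ang),np.sin(ang)]); y*=np.sign(y[1]); x=np.array([y[1],-y[0]])
print("c",c,"x",x,"y",y,"yaw",np.arctan2(x[1],x[0]))
q=(P[...,:2]-c); px=q@x; py=q@y
ins=B&(abs(px)<.074)&(abs(py)<.154)
# side-lines of the rim: inner wall refinement
for lo in np.arange(-.15,.15,.02):
    s=ins&(py>lo)&(py<lo+.02); z=P[...,2][s]
    print(round(lo,3),np.percentile(z,[5,50,90,98]).round(4))
np.savez("pan.npz",c=c,x=x,y=y)
d=np.load("pics/side0.npy"); S=cloud("side",d)
for nm,PP in(("top",P),("side",S)):
  q=(PP[...,:2]-c); px=q@x; py=q@y
  s=(abs(px)<.05)&(py>-.14)&(py<-.1)&(PP[...,2]>.02)&(PP[...,2]<.06); print(nm,"empty",np.percentile(PP[...,2][s],[5,50,90,95,99]).round(4),s.sum())
```

```text
251 [ 0.4816 -0.3352  0.1009] ((481.8688049316406, -336.04833984375), (23.387163162231445, 62.38894271850586), 88.0167465209961)
386 [ 0.4797 -0.3307  0.0375] ((481.9771423339844, -335.2647705078125), (36.76889419555664, 111.6073989868164), 86.6410140991211)
1899 ((551.4454956054688, 76.9516372680664), (343.1754455566406, 182.23329162597656), 78.54241943359375) 0.06476433953270844
c [0.5514455  0.07695164] x [ 0.98007204 -0.19864238] y [0.19864238 0.98007204] yaw -0.199972505196306
-0.15 [0.0263 0.0301 0.0434 0.0454]
-0.13 [0.0266 0.0302 0.0434 0.0458]
-0.11 [0.0258 0.0298 0.0433 0.0454]
-0.09 [0.0259 0.0305 0.0508 0.0559]
-0.07 [0.0264 0.0308 0.0541 0.0568]
-0.05 [0.0267 0.0324 0.0551 0.0573]
-0.03 [0.0265 0.0317 0.0546 0.0567]
-0.01 [0.0264 0.0406 0.0554 0.0575]
0.01 [0.0267 0.0311 0.0541 0.0573]
0.03 [0.0262 0.0308 0.0501 0.0556]
0.05 [0.0257 0.0303 0.0433 0.046 ]
0.07 [0.0266 0.0314 0.0537 0.0568]
0.09 [0.0267 0.0317 0.0541 0.0571]
0.11 [0.0263 0.0308 0.0521 0.0562]
0.13 [0.0263 0.0304 0.0431 0.0453]
top empty [0.0263 0.0301 0.0433 0.0449 0.0462] 630
side empty [0.0299 0.038  0.043  0.0445 0.0471] 286
```

Run:
```python
from h import *
from scipy.spatial.transform import Rotation as R
s=manip.get_state(); q=s["ee_rot"]; m=R.from_quat(np.r_[q[1:],q[0]]).as_matrix(); print(m.round(3)); print("jaw ang",np.arctan2(m[1,2],m[0,2]))
# height map along the way: max z in top cloud in corridor
d=np.load("pics/top0.npy"); P=cloud("top",d)
for k in("bottle_a","bottle_b","tub","funnel","jar","bowl"): 
    print(k,[(round(r["score"],2),P[int(r["position"][1]),int(r["position"][0])].round(3)) for r in spot_in(k,"top")][:3])
z=np.load("pan.npz");print(*[(z['c']+y*z['y']).round(4) for y in(-.126,.126)])
```

```text
[[ 0.956  0.     0.294]
 [-0.294  0.     0.956]
 [ 0.    -1.     0.   ]]
jaw ang 1.2719718095360204
bottle_a [(0.84, array([0.698, 0.402, 0.106])), (0.56, array([ 0.71 , -0.17 ,  0.131])), (0.39, array([0.541, 0.021, 0.057]))]
bottle_b [(0.84, array([0.698, 0.402, 0.106])), (0.56, array([ 0.71 , -0.17 ,  0.131])), (0.39, array([0.541, 0.021, 0.057]))]
tub [(0.94, array([0.811, 0.217, 0.005]))]
funnel [(0.63, array([ 0.769, -0.006,  0.07 ])), (0.43, array([0.448, 0.454, 0.021])), (0.27, array([ 0.717, -0.161,  0.13 ]))]
jar [(0.65, array([ 0.36 , -0.162,  0.067]))]
bowl [(0.78, array([ 0.72 , -0.424,  0.001]))]
[ 0.5264 -0.0465] [0.5765 0.2004]
```

Emit:
jog_arm([
  [0.085,[0,0,0.05],0],
  [0.085,[0.017,-0.05,0],0.03],
  [0.085,[0.017,-0.05,0],0.03],
  [0.085,[0.017,-0.05,0],0.03],
  [0.085,[0.017,-0.05,0],0.03],
  [0.085,[0.017,-0.05,0],0.03],
  [0.085,[0.017,-0.05,0],0.03],
  [0.085,[0.017,-0.05,0],0.03],
  [0.085,[0.017,-0.05,0],0.03],
  [0.085,[0.017,-0.05,0],0],
], force=40)

```text
clock: 2.3
position: [0.3226, 0.098, 0.2987]
ee_rot: [0.707, -0.707, 0.02, -0.021]
contact_force: [1.1, 0.1, 0.6]
width: 0.085
```

Emit:
jog_arm([
  [0.085,[0.02,-0.05,0],0],
  [0.085,[0.02,-0.05,0],0],
  [0.085,[0.02,-0.05,0],0],
  [0.085,[0.02,-0.05,0],0],
  [0.085,[0.02,-0.05,0],0],
  [0.085,[0.02,-0.05,0],0],
  [0.085,[0.02,-0.05,-0.03],0],
  [0.085,[0.02,-0.05,-0.03],0],
  [0.085,[0,-0.032,-0.03],0],
  [0.085,[0,0,0],0],
])

```text
clock: 3.55
position: [0.481, -0.3337, 0.2051]
ee_rot: [0.708, -0.706, 0.023, -0.02]
contact_force: [-0.2, -0.5, -0.4]
width: 0.0849
```

Run:
```python
from h import *
m=camera_model("wrist"); im,d=get_image("wrist"); cv2.imwrite("pics/w1.png",im[:,:,::-1])
P=cloud("wrist",d,m)
s=manip.get_state();print(s["position"],s["ee_rot"],s["qpos"])
near=np.linalg.norm(P[...,:2]-[.482,-.335],axis=-1)<.07
for lo,hi in((.096,.107),(.03,.043)):
    t=P[near&(d>0)&(P[...,2]>lo)&(P[...,2]<hi)]
    if len(t)>5: print(len(t),t.mean(0).round(4),cv2.minAreaRect((t[:,:2]*1000).astype(np.float32)))
```

```text
[ 0.48165244 -0.33264244  0.20690747] [ 0.70772493 -0.70583926  0.02223504 -0.02054171] [-7.23559407e-01  3.18496274e-01  1.54782975e+00  5.43656545e-04
  1.27881282e+00 -2.23400837e+00]
2185 [ 0.4815 -0.3372  0.102 ] ((483.1418151855469, -337.1359558105469), (21.38656234741211, 63.27192687988281), 85.55072784423828)
1846 [ 0.4629 -0.3354  0.0384] ((483.6896667480469, -337.3055419921875), (35.6576042175293, 111.57980346679688), 85.40922546386719)
```

View pics/w1.png

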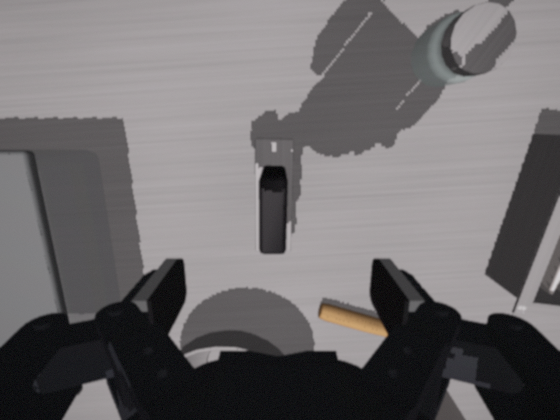

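Only the black rake at (272,210) is under the gripper, and its size matches (21×63 block, 36×112 plate). I'm lowering to grasp it.

Emit:
jog_arm([
  [0.085,[0.001,-0.0035,-0.04],-0.01],
  [0.085,[0,0,-0.04],0],
  [0.085,[0,0,-0.03],0],
  [0.085,[0,0,-0.022],0],
  [0.085,[0,0,0],0],
  [0,[0,0,0],0],
  [0,[0,0,0],0],
  [0,[0,0,0],0],
  [0,[0,0,0],0],
  [0,[0,0,0],0],
], force=40)

```text
clock: 4.85
position: [0.4837, -0.3366, 0.0772]
ee_rot: [-0.706, 0.707, -0.024, 0.025]
contact_force: [-1.6, 0.1, 4.8]
width: 0.0219
```

Emit:
jog_arm([
  [0,[0,0,0],0],
  [0,[0,0,0],0],
  [0,[0,0,0],0],
], force=60)

```text
clock: 5.22
position: [0.4836, -0.3365, 0.0772]
ee_rot: [-0.706, 0.707, -0.024, 0.025]
contact_force: [-0.5, 0.0, 6.0]
width: 0.0214
```

Emit:
jog_arm([
  [0,[0,0,0.02],0],
  [0,[0,0,0.05],0],
  [0,[0,0,0.06],0],
  [0,[0.005,0.04,0],-0.02],
  [0,[0.006,0.04,0],-0.02],
  [0,[0.006,0.04,0],-0.02],
  [0,[0.006,0.04,0],-0.02],
  [0,[0.006,0.04,0],-0.02],
  [0,[0.007,0.04,0],-0.02],
  [0,[0.006,0.04,0],-0.01],
], force=60)

```text
clock: 6.48
position: [0.5246, -0.0544, 0.2053]
ee_rot: [0.704, -0.703, 0.071, -0.07]
contact_force: [-0.4, -0.1, -2.5]
width: 0.0213
```

Emit:
jog_arm([
  [0,[0.001,0.01,0],0],
  [0,[0,0,0],0],
  [0,[0,0,0],0],
  [0,[0,0,0],0],
  [0,[0,0,0],0],
])

```text
clock: 7.1
position: [0.5262, -0.0467, 0.2063]
ee_rot: [-0.704, 0.704, -0.071, 0.071]
contact_force: [-0.4, -0.1, -3.5]
width: 0.0211
```

Run:
```python
from h import *
from scipy.spatial.transform import Rotation as R
z=np.load("pan.npz")
F=[];p=[]
for n in ("top","side","wrist"):
    mw=camera_model(n)
    im,d=get_image(n);cv2.imwrite(f"pics/{n}2.png",im[:,:,::-1]);s=manip.get_state();F.append(s["contact_force"]);p.append(s["position"])
    if n!="wrist":
        P=cloud(n,d); q=P-np.mean(p,0)
        for lo,hi in((.02,.03),(-.04,-.028),(-.046,-.028)):
            t=P[(np.linalg.norm(q[...,:2],axis=-1)<.075)&(q[...,2]>lo)&(q[...,2]<hi)]
            if len(t)>5:print(n,lo,len(t),t.mean(0).round(4),cv2.minAreaRect((t[:,:2]*1000).astype(np.float32)))
print(np.round(F,2)); print(np.round(p,4)); p=np.mean(p,0)
print("pan xy of TCP",(p[:2]-z['c'])@z['x'],(p[:2]-z['c'])@z['y'])
m=R.from_quat(np.roll(s["ee_rot"],-1)).as_matrix();print("jaw",np.arctan2(m[1,2],m[0,2]),"want",np.pi/2-.2,m.round(4),s["moment"],s["qpos"])
```

```text
top 0.02 44 [ 0.499  -0.039   0.2299] ((505.8455505371094, -29.990493774414062), (44.5953369140625, 14.26209831237793), 55.0175666809082)
top -0.04 145 [ 0.4871 -0.038   0.1679] ((494.2679138183594, -39.76435852050781), (34.617164611816406, 49.10550308227539), 77.9097671508789)
top -0.046 242 [ 0.4874 -0.0375  0.1668] ((494.1766662597656, -39.914634704589844), (35.91108703613281, 49.20662307739258), 77.88519287109375)
side 0.02 66 [ 0.5159 -0.0395  0.2305] ((523.795166015625, -39.19070053100586), (59.865020751953125, 58.385677337646484), 25.96034049987793)
side -0.04 155 [ 0.5256 -0.0391  0.1701] ((525.5028076171875, -43.91476058959961), (37.2374153137207, 109.92948913574219), 78.51286315917969)
side -0.046 305 [ 0.5249 -0.0389  0.1672] ((526.2883911132812, -46.03569030761719), (41.64985656738281, 112.32254028320312), 78.54998016357422)
[[ 0.05 -0.19 -3.42]
 [-0.67  0.33 -2.13]
 [ 0.72  0.03 -2.96]]
[[ 0.5263 -0.0466  0.2063]
 [ 0.5262 -0.0465  0.2063]
 [ 0.5262 -0.0463  0.2063]]
pan xy of TCP -0.00018741267671367593 -0.12597367394668893
jaw 1.3713551641233184 want 1.3707963267948966 [[ 0.9802  0.      0.1981]
 [-0.1981  0.      0.9802]
 [ 0.     -1.      0.    ]] [0.01063996 0.03378704 0.03196659] [-2.19620070e-01  2.33783535e-01  1.67211448e+00  4.67527965e-05
  1.23568382e+00 -1.59099061e+00]
```

View pics/side2.png

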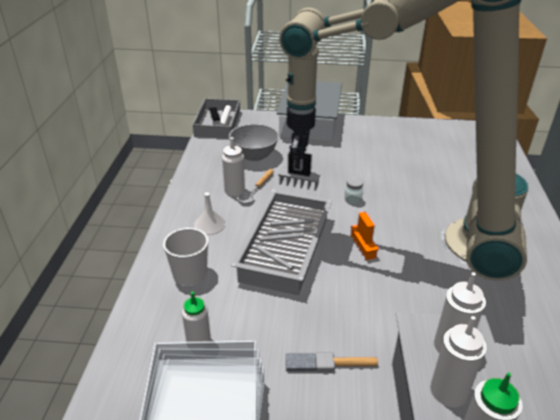

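View pics/wrist2.png

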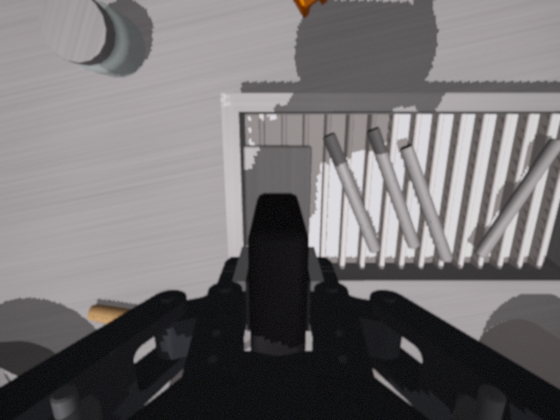

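Emit:
jog_arm([
  [0,[0,0,-0.03],0],
  [0,[0,0,-0.03],0],
  [0,[0,0,-0.014],0],
  [0,[0,0,-0.004],0],
  [0,[0,0,0],0],
], force=90)

```text
clock: 7.88
position: [0.5269, -0.0461, 0.1289]
ee_rot: [-0.704, 0.704, -0.07, 0.071]
contact_force: [-0.6, -0.0, -3.0]
width: 0.0211
```

```bash
cat > f.py <<'E'
from h import *
import sys
z=np.load("pan.npz")
F=[];p=[]
for i in range(int(sys.argv[1]) if len(sys.argv)>1 else 4):
    get_image("wrist");s=manip.get_state();F.append(s["contact_force"]);p.append(s["position"])
F=np.array(F);p=np.mean(p,0)
x,y=(p[:2]-z['c'])@z['x'],(p[:2]-z['c'])@z['y']
f=F.mean(0)
print("t",round(s["clock"],2),"z %.4f"%p[2],"pan x %.4f y %.4f"%(x,y),"Fz",F[:,2].round(1),"mean %.2f"%f[2],"press %.2f"%(f[2]+2.8),"Fpan x %.1f y %.1f"%(f[:2]@z['x'],f[:2]@z['y']))
E
python3 f.py 8
```

```text
t 8.28 z 0.1291 pan x 0.0003 y -0.1254 Fz [-2.4 -2.5 -3.  -2.4 -3.3 -2.3 -2.3 -2.7] mean -2.63 press 0.17 Fpan x -0.2 y 0.2
```

Emit:
jog_arm([
  [0,[0,0,-0.002],0],
  [0,[0,0,-0.001],0],
  [0,[0,0,-0.001],0],
  [0,[0,0,0],0],
])

```text
clock: 8.78
position: [0.5262, -0.0459, 0.1242]
ee_rot: [0.704, -0.704, 0.07, -0.07]
contact_force: [-0.1, 0.2, -2.9]
width: 0.0211
```

Emit:
jog_arm([
  [0,[0,0,-0.001],0],
  [0,[0,0,0],0],
])

```text
clock: 9.02
position: [0.5262, -0.0459, 0.1232]
ee_rot: [0.704, -0.704, 0.07, -0.07]
contact_force: [-0.3, 1.2, -2.4]
width: 0.021
```

Emit:
jog_arm([
  [0,[0,0,-0.001],0],
  [0,[0,0,0],0],
])

```text
clock: 9.28
position: [0.5262, -0.0459, 0.1223]
ee_rot: [0.704, -0.704, 0.07, -0.07]
contact_force: [-1.1, -0.5, -3.4]
width: 0.0214
```

Emit:
jog_arm([
  [0,[0,0,-0.001],0],
  [0,[0,0,0],0],
])

```text
clock: 9.52
position: [0.5262, -0.0459, 0.1213]
ee_rot: [0.704, -0.704, 0.07, -0.07]
contact_force: [-0.1, -0.5, -2.0]
width: 0.021
```

```bash
python3 f.py 4
```

```text
t 9.72 z 0.1213 pan x -0.0003 y -0.1255 Fz [-3.  -2.8 -3.3 -2.3] mean -2.83 press -0.03 Fpan x 0.6 y -0.5
```

Emit:
jog_arm([
  [0,[0,0,-0.001],0],
  [0,[0,0,0],0],
])

```text
clock: 9.98
position: [0.5264, -0.0461, 0.1204]
ee_rot: [-0.704, 0.704, -0.07, 0.07]
contact_force: [-0.2, -0.2, -1.7]
width: 0.0209
```

Emit:
jog_arm([
  [0,[0,0,-0.001],0],
  [0,[0,0,0],0],
])

```text
clock: 10.22
position: [0.5264, -0.0463, 0.1195]
ee_rot: [-0.703, 0.704, -0.07, 0.07]
contact_force: [-0.3, -1.3, -1.1]
width: 0.021
```

```bash
python3 f.py 4
```

```text
t 10.43 z 0.1195 pan x -0.0001 y -0.1256 Fz [-0.9 -0.6 -0.6 -0.3] mean -0.63 press 2.17 Fpan x 0.1 y -0.9
```

Emit:
jog_arm([
  [0,[0,0,-0.001],0],
  [0,[0,0,-0.0005],0],
  [0,[0,0,0],0],
])

```text
clock: 10.8
position: [0.5264, -0.0462, 0.1179]
ee_rot: [-0.703, 0.704, -0.07, 0.07]
contact_force: [0.2, -2.3, 0.3]
width: 0.0212
```

```bash
python3 f.py 5
```

```text
t 11.05 z 0.1179 pan x -0.0001 y -0.1256 Fz [0.4 0.7 1.6 1.3 0.9] mean 0.98 press 3.78 Fpan x 0.0 y -2.7
```

Emit:
jog_arm([
  [0,[0,0,-0.001],0],
  [0,[0,0,-0.0005],0],
  [0,[0,0,0],0],
  [0,[0,0,0],0],
])

```text
clock: 11.55
position: [0.5264, -0.0461, 0.1165]
ee_rot: [-0.704, 0.704, -0.07, 0.07]
contact_force: [-1.4, -3.2, 3.2]
width: 0.0209
```

```bash
python3 f.py 5
```

```text
t 11.8 z 0.1164 pan x -0.0001 y -0.1256 Fz [2.3 2.3 2.3 1.5 2.2] mean 2.15 press 4.95 Fpan x -0.3 y -3.6
```

Emit:
jog_arm([
  [0,[0.0005,0.0025,0],0],
  [0,[0.0005,0.0025,0.0001],0],
  [0,[0.0005,0.0025,0.0002],0],
  [0,[0.0005,0.0025,0.0001],0],
])

```text
clock: 12.3
position: [0.5282, -0.0358, 0.1167]
ee_rot: [-0.704, 0.704, -0.07, 0.07]
contact_force: [-1.1, -4.9, 2.5]
width: 0.0209
```

```bash
python3 f.py 3
```

```text
t 12.45 z 0.1168 pan x -0.0003 y -0.1151 Fz [3.2 3.  2.8] mean 3.00 press 5.80 Fpan x 0.0 y -3.6
```

Emit:
jog_arm([
  [0,[0.0005,0.0025,0.0001],0],
  [0,[0.0005,0.0025,0.0002],0],
  [0,[0.0005,0.0025,0.0001],0],
  [0,[0.0005,0.0025,0.0002],0],
])

```text
clock: 12.95
position: [0.5304, -0.026, 0.1175]
ee_rot: [0.704, -0.704, 0.07, -0.07]
contact_force: [-0.8, -3.4, 3.1]
width: 0.0212
```

Emit:
jog_arm([
  [0,[0.0005,0.0025,0.0001],0],
  [0,[0.0005,0.0025,0.0001],0],
  [0,[0.0005,0.0025,0.0002],0],
  [0,[0.0005,0.0025,0.0001],0],
])

```text
clock: 13.45
position: [0.5322, -0.0158, 0.1178]
ee_rot: [-0.704, 0.704, -0.07, 0.07]
contact_force: [-1.0, -5.0, 3.7]
width: 0.021
```

```bash
python3 f.py 3
```

```text
t 13.6 z 0.1178 pan x -0.0004 y -0.0947 Fz [3.2 2.9 3.9] mean 3.32 press 6.12 Fpan x 0.1 y -4.3
```

Emit:
jog_arm([
  [0,[0.0005,0.0025,0.0001],0],
  [0,[0.0005,0.0025,0.0001],0],
  [0,[0.0005,0.0025,0.0002],0],
  [0,[0.0005,0.0025,0.0001],0],
])

```text
clock: 14.1
position: [0.5343, -0.0063, 0.1185]
ee_rot: [-0.703, 0.704, -0.07, 0.07]
contact_force: [-0.6, -5.1, 3.0]
width: 0.0211
```

Emit:
jog_arm([
  [0,[0.0005,0.0025,0.0001],0],
  [0,[0.0005,0.0025,0.0001],0],
  [0,[0.0005,0.0025,0.0001],0],
  [0,[0.0005,0.0025,0.0001],0],
])

```text
clock: 14.6
position: [0.5362, 0.0042, 0.1187]
ee_rot: [0.704, -0.704, 0.07, -0.07]
contact_force: [-1.7, -5.9, 3.9]
width: 0.021
```

```bash
python3 f.py 3
```

```text
t 14.75 z 0.1187 pan x -0.0005 y -0.0741 Fz [4.6 3.6 3. ] mean 3.72 press 6.52 Fpan x 0.2 y -4.0
```

Emit:
jog_arm([
  [0,[0.0005,0.0025,0.0001],0],
  [0,[0.0005,0.0025,0.0001],0],
  [0,[0.0005,0.0025,0.0001],0],
  [0,[0.0005,0.0025,0.0001],0],
])

```text
clock: 15.25
position: [0.5383, 0.0135, 0.1194]
ee_rot: [-0.703, 0.704, -0.07, 0.07]
contact_force: [-0.4, -5.5, 4.3]
width: 0.0206
```

Emit:
jog_arm([
  [0,[0.0005,0.0025,0.0001],0],
  [0,[0.0005,0.0025,0.0001],0],
  [0,[0.0005,0.0025,0],0],
  [0,[0.0005,0.0025,0.0001],0],
])

```text
clock: 15.75
position: [0.5402, 0.0241, 0.1194]
ee_rot: [-0.704, 0.704, -0.07, 0.07]
contact_force: [-0.1, -4.6, 3.7]
width: 0.021
```

```bash
python3 f.py 3
```

```text
t 15.9 z 0.1194 pan x -0.0005 y -0.0537 Fz [3.8 3.  3.2] mean 3.33 press 6.13 Fpan x 0.5 y -4.0
```

Emit:
jog_arm([
  [0,[0.0005,0.0025,0],0],
  [0,[0.0005,0.0025,0.0001],0],
  [0,[0.0005,0.0025,0],0],
  [0,[0.0005,0.0025,0.0001],0],
])

```text
clock: 16.4
position: [0.5423, 0.0332, 0.12]
ee_rot: [-0.703, 0.704, -0.07, 0.07]
contact_force: [-0.7, -6.4, 5.8]
width: 0.0212
```

Emit:
jog_arm([
  [0,[0.0005,0.0025,0],0],
  [0,[0.0005,0.0025,0.0001],0],
  [0,[0.0005,0.0025,0],0],
  [0,[0.0005,0.0025,0.0001],0],
])

```text
clock: 16.9
position: [0.5442, 0.0436, 0.12]
ee_rot: [-0.703, 0.704, -0.07, 0.07]
contact_force: [-0.7, -6.0, 4.7]
width: 0.021
```

```bash
python3 f.py 3
python3 - <<'E'
from h import *
im,d=get_image("side");cv2.imwrite("pics/s3.png",cv2.resize(im[160:310,200:350,::-1],(600,600),interpolation=2))
im,d=get_image("wrist");cv2.imwrite("pics/w3.png",im[:,:,::-1])
E
```

```text
t 17.05 z 0.1199 pan x -0.0005 y -0.0336 Fz [5.1 4.4 4.1] mean 4.56 press 7.36 Fpan x 0.2 y -4.1
```

View pics/s3.png

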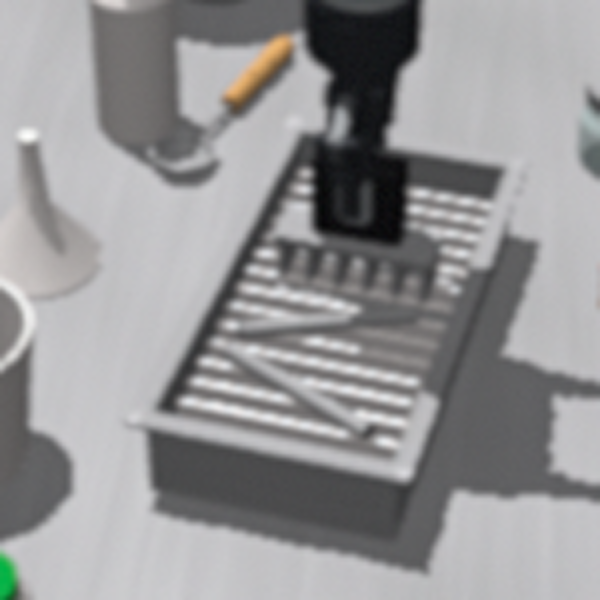

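View pics/w3.png

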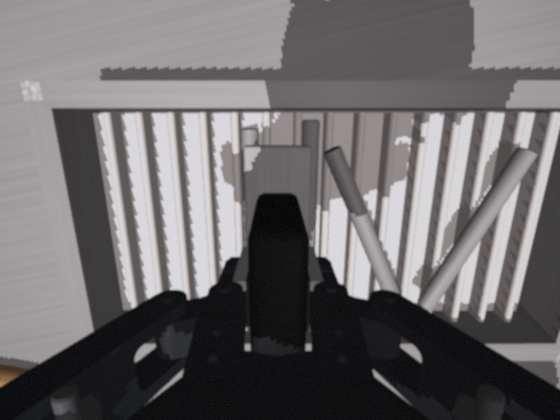

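The rake is combing properly. One tube is seated under it at wrist (250,135), the next lies parallel in front at (310,135), and two askew ones remain ahead. I'll keep going and ease the pressure slightly.

Emit:
jog_arm([
  [0,[0.0005,0.0025,0.0001],0],
  [0,[0.0005,0.0025,0.0001],0],
  [0,[0.0005,0.0025,0],0],
  [0,[0.0005,0.0025,0.0001],0],
])

```text
clock: 17.65
position: [0.5462, 0.0535, 0.1203]
ee_rot: [-0.703, 0.704, -0.07, 0.07]
contact_force: [-0.6, -5.5, 4.7]
width: 0.0211
```

```bash
python3 f.py 3
```

```text
t 17.8 z 0.1203 pan x -0.0005 y -0.0236 Fz [4.1 5.1 5.2] mean 4.80 press 7.60 Fpan x -0.1 y -5.1
```

Emit:
jog_arm([
  [0,[0.0005,0.0025,0.0001],0],
  [0,[0.0005,0.0025,0.0001],0],
  [0,[0.0005,0.0025,0.0001],0],
  [0,[0.0005,0.0025,0],0],
])

```text
clock: 18.3
position: [0.5481, 0.064, 0.1203]
ee_rot: [-0.704, 0.704, -0.07, 0.07]
contact_force: [-1.5, -5.4, 4.1]
width: 0.0205
```

```bash
python3 f.py 3
```

```text
t 18.45 z 0.1203 pan x -0.0007 y -0.0130 Fz [4.7 4.  4.4] mean 4.35 press 7.15 Fpan x -0.1 y -4.0
```

Emit:
jog_arm([
  [0,[0.0005,0.0025,0],0],
  [0,[0.0005,0.0025,0.0001],0],
  [0,[0.0005,0.0025,0],0],
  [0,[0.0005,0.0025,0.0001],0],
])

```text
clock: 18.95
position: [0.5502, 0.0744, 0.1205]
ee_rot: [0.704, -0.703, 0.07, -0.07]
contact_force: [-0.7, -2.8, 2.5]
width: 0.0207
```

```bash
python3 f.py 3
```

```text
t 19.1 z 0.1205 pan x -0.0007 y -0.0024 Fz [1.4 1.4 1.2] mean 1.35 press 4.15 Fpan x -0.1 y -1.8
```

Emit:
jog_arm([
  [0,[0.0005,0.0025,-0.0001],0],
  [0,[0.0005,0.0025,0],0],
  [0,[0.0005,0.0025,0],0],
  [0,[0.0005,0.0025,-0.0001],0],
])

```text
clock: 19.6
position: [0.5523, 0.0842, 0.1204]
ee_rot: [0.704, -0.704, 0.07, -0.07]
contact_force: [-0.9, -3.2, 2.5]
width: 0.021
```

```bash
python3 f.py 3
```

```text
t 19.75 z 0.1204 pan x -0.0006 y 0.0076 Fz [1.5 2.  1.6] mean 1.66 press 4.46 Fpan x -0.1 y -2.3
```

Emit:
jog_arm([
  [0,[0.0005,0.0025,-0.0001],0],
  [0,[0.0005,0.0025,0],0],
  [0,[0.0005,0.0025,-0.0001],0],
  [0,[0.0005,0.0025,-0.0001],0],
])

```text
clock: 20.25
position: [0.5536, 0.0908, 0.1201]
ee_rot: [-0.701, 0.706, -0.07, 0.069]
contact_force: [-2.3, -12.9, 3.3]
width: 0.021
```

```bash
python3 f.py 3
```

```text
t 20.4 z 0.1201 pan x -0.0006 y 0.0139 Fz [3.9 4.1 4.3] mean 4.07 press 6.87 Fpan x 1.0 y -12.2
```

Run:
```python
from h import *
im,d=get_image("side");cv2.imwrite("pics/s4.png",cv2.resize(im[160:310,200:350,::-1],(600,600),interpolation=2))
im,d=get_image("wrist");cv2.imwrite("pics/w4.png",im[:,:,::-1])
im,d=get_image("top");cv2.imwrite("pics/t4.png",cv2.resize(im[150:265,180:340,::-1],(640,460),interpolation=2))
```

```text
(no output)
```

View pics/s4.png

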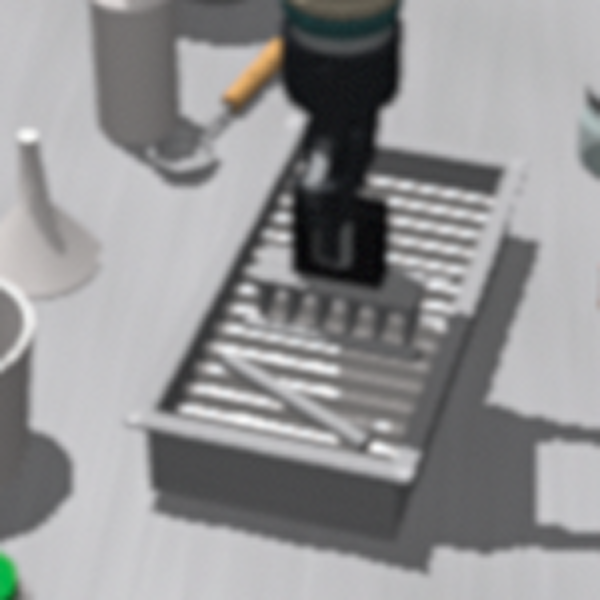

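View pics/w4.png

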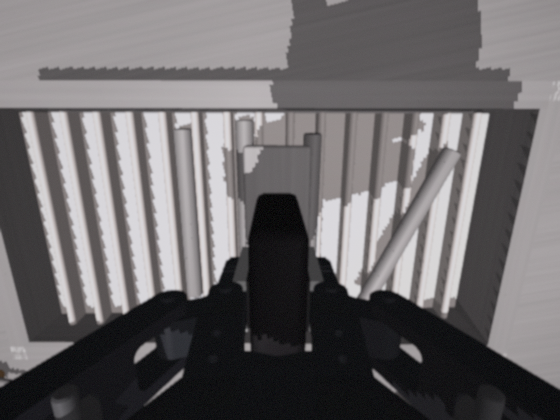

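View pics/t4.png

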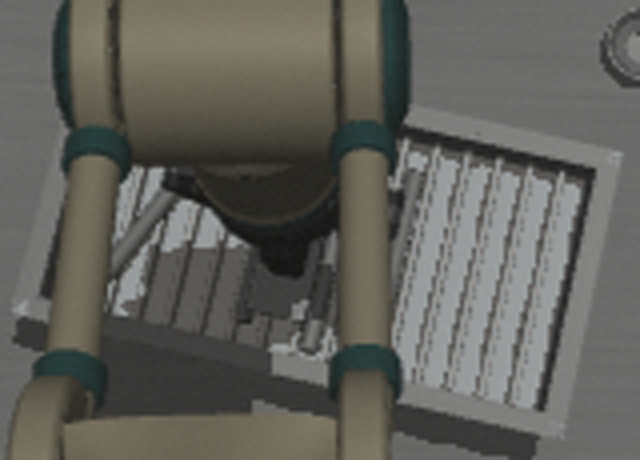

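Tubes 1 and 2 are seated behind the rake, at wrist x≈188 and 245. Tube 3 is wedged against the front of the rake at (313,140), with 12 N of drag. I'll back off slightly so it can drop.

Emit:
jog_arm([
  [0,[-0.0005,-0.0025,0],0],
  [0,[-0.0005,-0.0025,0],0],
  [0,[0,0,0],0],
])

```text
clock: 20.92
position: [0.5531, 0.088, 0.1202]
ee_rot: [-0.703, 0.704, -0.07, 0.07]
contact_force: [-1.9, -5.5, 2.9]
width: 0.0213
```

```bash
python3 f.py 3
```

```text
t 21.07 z 0.1202 pan x -0.0006 y 0.0112 Fz [2.9 2.4 3.1] mean 2.81 press 5.61 Fpan x -0.2 y -5.4
```

Emit:
jog_arm([
  [0,[-0.0005,-0.0025,0],0],
  [0,[-0.0005,-0.0025,0],0],
  [0,[0,0,0],0],
])

```text
clock: 21.45
position: [0.5527, 0.0856, 0.1204]
ee_rot: [0.705, -0.702, 0.07, -0.071]
contact_force: [-0.0, 3.6, 3.3]
width: 0.0207
```

```bash
python3 f.py 3;  python3 - <<'E'
from h import *
m=camera_model("wrist");im,d=get_image("wrist");cv2.imwrite("pics/w5.png",im[:,:,::-1])
P=cloud("wrist",d,m);z=np.load("pan.npz");q=P[...,:2]-z['c'];px=q@z['x'];py=q@z['y']
for x0 in(-.056,-.05,-.04):
  s=(abs(px-x0)<.004)&(d>0)
  print(x0,[(round(y,3),float(np.percentile(P[...,2][s&(abs(py-y)<.0015)],90).round(4)) if (s&(abs(py-y)<.0015)).sum()>3 else None) for y in np.arange(.02,.062,.003)])
E
```

```text
t 21.6 z 0.1204 pan x -0.0005 y 0.0085 Fz [2.6 3.7 2.5] mean 2.95 press 5.75 Fpan x -1.3 y 3.9
-0.056 [(np.float64(0.02), 0.0822), (np.float64(0.023), 0.0821), (np.float64(0.026), 0.0814), (np.float64(0.029), 0.0522), (np.float64(0.032), 0.0526), (np.float64(0.035), 0.0517), (np.float64(0.038), 0.0485), (np.float64(0.041), 0.044), (np.float64(0.044), 0.0304), (np.float64(0.047), 0.03), (np.float64(0.05), 0.0301), (np.float64(0.053), 0.0302), (np.float64(0.056), 0.0426), (np.float64(0.059), 0.0445)]
-0.05 [(np.float64(0.02), 0.0823), (np.float64(0.023), 0.0825), (np.float64(0.026), 0.0819), (np.float64(0.029), 0.052), (np.float64(0.032), 0.0522), (np.float64(0.035), 0.0511), (np.float64(0.038), 0.0472), (np.float64(0.041), 0.044), (np.float64(0.044), 0.0302), (np.float64(0.047), 0.03), (np.float64(0.05), 0.0298), (np.float64(0.053), 0.0301), (np.float64(0.056), 0.0428), (np.float64(0.059), 0.0445)]
-0.04 [(np.float64(0.02), 0.0824), (np.float64(0.023), 0.0823), (np.float64(0.026), 0.0821), (np.float64(0.029), 0.0511), (np.float64(0.032), 0.0508), (np.float64(0.035), 0.0502), (np.float64(0.038), 0.0453), (np.float64(0.041), 0.0442), (np.float64(0.044), 0.0298), (np.float64(0.047), 0.0302), (np.float64(0.05), 0.0303), (np.float64(0.053), 0.0304), (np.float64(0.056), 0.0426), (np.float64(0.059), 0.0445)]
```

View pics/w5.png

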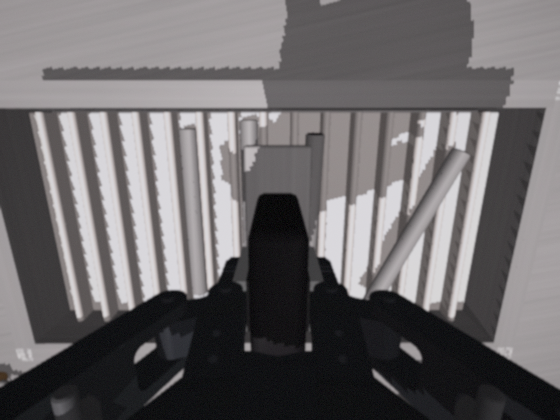

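Emit:
jog_arm([
  [0,[-0.0005,-0.0025,0],0],
  [0,[-0.0005,-0.0025,0],0],
  [0,[-0.0005,-0.0025,0],0],
  [0,[0,0,0],0],
])

```text
clock: 22.15
position: [0.551, 0.0762, 0.1203]
ee_rot: [-0.704, 0.704, -0.07, 0.071]
contact_force: [0.8, 3.9, 4.1]
width: 0.0212
```

```bash
python3 f.py 3;  cat > prof.py <<'E'
from h import *
import sys
n=sys.argv[1]; k=sys.argv[2]; ylo,yhi=float(sys.argv[3]),float(sys.argv[4])
m=camera_model(n);im,d=get_image(n);cv2.imwrite(f"pics/{k}.png",im[:,:,::-1] if n=="wrist" else cv2.resize(im[160:310,200:350,::-1],(600,600),interpolation=2))
P=cloud(n,d,m);z=np.load("pan.npz");q=P[...,:2]-z['c'];px=q@z['x'];py=q@z['y']
ys=np.arange(ylo,yhi,.003);print("y mm",(ys*1000).round().astype(int))
for x0 in np.arange(-.06,.065,.01):
  s=(abs(px-x0)<.004)&(d>0)
  print(round(x0*1000),[(int(10000*np.percentile(P[...,2][s&(abs(py-y)<.0015)],85)) if (s&(abs(py-y)<.0015)).sum()>1 else -1) for y in ys])
E
python3 prof.py side s6 .014 .062; python3 prof.py wrist w6 .014 .062
```

```text
t 22.3 z 0.1202 pan x -0.0003 y -0.0007 Fz [2.4 4.2 3.9] mean 3.51 press 6.31 Fpan x 0.3 y 3.9
y mm [14 17 20 23 26 29 32 35 38 41 44 47 50 53 56 59]
-60 [-1, -1, 429, 430, -1, 403, 4372, 5056, 5035, 5005, 4982, 4985, -1, -1, 384, 432]
-50 [790, 786, 757, 428, -1, 402, 400, 5015, 5025, 4981, 4893, 4943, 4962, 4949, 398, 397]
-40 [2702, 817, 1555, 424, 403, 389, 4268, -1, 4747, 4169, 4974, 4933, 4835, 4833, 4706, 4598]
-30 [3990, 3907, 3682, 3908, 4251, 1421, 413, 5038, 5010, 447, 4960, 5057, 4997, 4953, 4852, 4785]
-20 [2250, 5006, 3853, 4016, 3986, 3845, 3940, 2979, 387, 5077, 5086, 5081, 5049, 5033, 4938, 4860]
-10 [1933, 5040, 1806, 2442, 3811, 3925, 3906, 3702, 2662, 2160, 5095, 5081, 5082, 4977, 5029, 4945]
0 [5050, 1730, 2016, 1557, 5049, 3741, 3990, 3868, 3156, 2130, 5070, 3289, 5052, 5061, 5032, 4941]
10 [1128, 5022, 5027, 5028, 4916, 3980, 3984, 3646, 3724, 1698, 5031, 5018, 5052, 4372, 5020, 4954]
20 [3530, 1981, 4046, 4076, 3974, 3876, 3729, 3971, 3676, 3661, 4180, -1, -1, 4993, 4906, 4898]
30 [3995, 3791, 4024, 3578, 4205, 2217, 427, -1, 417, 370, 395, -1, -1, -1, 4762, 4
[... 674 characters left out ...]
, 394, 440, 442, 299, 301, 300, 304, 425, 445]
-10 [1572, 1578, 1583, 1951, 1957, 1945, 1613, 1670, 1726, 1783, 1924, 1926, 1943, 1957, 1950, 1918]
0 [-1, -1, 437, 397, 416, 1592, 1603, 1609, 1607, 1794, 1831, 1826, 302, 301, 425, 445]
10 [-1, -1, 428, 400, 415, 420, 1619, 1673, 1724, 1778, 1800, 1613, 302, 302, 424, 446]
20 [-1, -1, -1, 404, 418, 419, 407, 306, 439, 439, 302, 300, 298, 301, 425, 446]
30 [-1, -1, -1, -1, -1, -1, -1, 298, 442, 441, 301, 299, 300, 304, 425, 446]
40 [-1, -1, -1, -1, -1, -1, -1, -1, -1, 439, 304, 302, 303, 302, 419, 447]
50 [-1, -1, -1, -1, -1, -1, -1, -1, -1, -1, 295, 299, 301, 300, 426, 446]
60 [-1, -1, -1, -1, -1, -1, -1, -1, -1, -1, -1, -1, -1, 301, 367, -1]
```

View pics/s6.png

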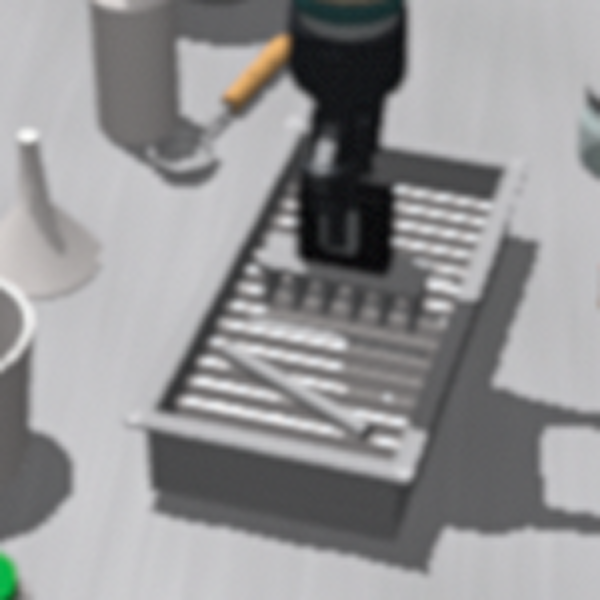

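View pics/w6.png

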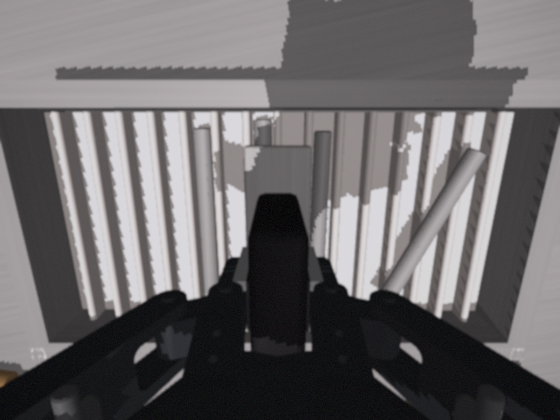

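Tube 3 has dropped fully into its groove: the top is at 41.8 mm and uniform along its length. I'm resuming the comb.

Emit:
jog_arm([
  [0,[0.0005,0.0025,0.0001],0],
  [0,[0.0005,0.0025,0],0],
  [0,[0.0005,0.0025,0],0],
  [0,[0.0005,0.0025,0],0],
  [0,[0.0005,0.0025,0],0],
])

```text
clock: 23.02
position: [0.5524, 0.0873, 0.12]
ee_rot: [-0.702, 0.705, -0.07, 0.069]
contact_force: [-0.2, -4.7, 4.7]
width: 0.0208
```

```bash
python3 f.py 3
```

```text
t 23.18 z 0.1200 pan x -0.0011 y 0.0108 Fz [4.4 4.5 4.9] mean 4.62 press 7.42 Fpan x 0.5 y -4.7
```

Emit:
jog_arm([
  [0,[0.0005,0.0025,0.0001],0],
  [0,[0.0005,0.0025,0],0],
  [0,[0.0005,0.0025,0],0],
  [0,[0.0005,0.0025,0],0],
])

```text
clock: 23.68
position: [0.555, 0.0994, 0.1201]
ee_rot: [0.704, -0.704, 0.07, -0.07]
contact_force: [-0.9, -4.2, 2.3]
width: 0.0212
```

```bash
python3 f.py 3
```

```text
t 23.82 z 0.1201 pan x -0.0009 y 0.0230 Fz [2.1 2.7 0.2] mean 1.66 press 4.46 Fpan x -0.5 y -1.8
```

Emit:
jog_arm([
  [0,[0.0005,0.0025,-0.0001],0],
  [0,[0.0005,0.0025,-0.0001],0],
  [0,[0.0005,0.0025,-0.0001],0],
  [0,[0.0005,0.0025,0],0],
])

```text
clock: 24.32
position: [0.5574, 0.1093, 0.12]
ee_rot: [0.704, -0.703, 0.07, -0.07]
contact_force: [-0.4, -1.7, 1.5]
width: 0.021
```

```bash
python3 f.py 3
```

```text
t 24.48 z 0.1200 pan x -0.0006 y 0.0334 Fz [0.1 0.5 0.8] mean 0.48 press 3.28 Fpan x -0.2 y -1.7
```

Emit:
jog_arm([
  [0,[0.0005,0.0025,-0.0002],0],
  [0,[0.0005,0.0025,-0.0002],0],
  [0,[0.0005,0.0025,-0.0001],0],
  [0,[0.0005,0.0025,-0.0001],0],
])

```text
clock: 24.98
position: [0.5593, 0.1191, 0.1195]
ee_rot: [-0.704, 0.704, -0.07, 0.07]
contact_force: [-0.5, -3.2, 1.4]
width: 0.0209
```

```bash
python3 f.py 3
```

```text
t 25.12 z 0.1195 pan x -0.0006 y 0.0432 Fz [1.5 1.5 1. ] mean 1.34 press 4.14 Fpan x -0.3 y -2.0
```

Emit:
jog_arm([
  [0,[0.0005,0.0025,-0.0002],0],
  [0,[0.0005,0.0025,-0.0002],0],
  [0,[0.0005,0.0025,-0.0001],0],
  [0,[0.0005,0.0025,-0.0001],0],
])

```text
clock: 25.62
position: [0.5614, 0.1291, 0.1189]
ee_rot: [-0.704, 0.704, -0.07, 0.07]
contact_force: [-1.1, -3.2, 2.8]
width: 0.0208
```

```bash
python3 f.py 3
```

```text
t 25.77 z 0.1189 pan x -0.0006 y 0.0538 Fz [2.6 4.  2.5] mean 3.02 press 5.82 Fpan x 0.2 y -2.1
```

Pressure is 5.8 N. Continuing, with a look ahead at the last tube.

Emit:
jog_arm([
  [0,[0.0005,0.0025,-0.0001],0],
  [0,[0.0005,0.0025,-0.0001],0],
  [0,[0.0005,0.0025,-0.0001],0],
  [0,[0.0005,0.0025,-0.0001],0],
])

```text
clock: 26.28
position: [0.5632, 0.1391, 0.1184]
ee_rot: [-0.704, 0.704, -0.07, 0.07]
contact_force: [-0.9, -3.3, 2.5]
width: 0.0211
```

```bash
python3 f.py 3
```

```text
t 26.43 z 0.1184 pan x -0.0008 y 0.0636 Fz [2.7 2.2 2.7] mean 2.55 press 5.35 Fpan x 0.2 y -2.5
```

Emit:
jog_arm([
  [0,[0.0005,0.0025,-0.0001],0],
  [0,[0.0005,0.0025,-0.0001],0],
  [0,[0.0005,0.0025,-0.0002],0],
  [0,[0.0005,0.0025,-0.0001],0],
])

```text
clock: 26.92
position: [0.5654, 0.1492, 0.118]
ee_rot: [0.704, -0.704, 0.07, -0.07]
contact_force: [-0.8, -2.1, 2.7]
width: 0.0213
```

```bash
python3 f.py 3; python3 prof.py wrist w7 .09 .15 | head -8
```

```text
t 27.07 z 0.1180 pan x -0.0007 y 0.0743 Fz [3.  2.2 2.2] mean 2.44 press 5.24 Fpan x -0.4 y -0.9
y mm [ 90  93  96  99 102 105 108 111 114 117 120 123 126 129 132 135 138 141
 144 147]
-60 [685, 277, 301, 418, 417, 277, 276, 275, 273, 399, 417, 406, 271, 272, 268, 268, 401, 409, -1, 269]
-50 [796, 777, 322, 418, 419, 276, 276, 276, 274, 396, 417, 409, 274, 272, 270, 269, 405, 409, -1, 270]
-40 [798, 794, 335, 416, 417, 275, 276, 276, 276, 398, 416, 410, 273, 270, 488, 509, 518, 512, 493, 264]
-30 [796, 788, 321, 418, 417, 275, 275, 274, 275, 393, 416, 410, 473, 500, 514, 518, 513, 486, -1, 277]
-20 [1992, 1987, 1837, 418, 420, 279, 275, 273, 273, 394, 414, 499, 513, 521, 515, 507, 432, 412, -1, 268]
-10 [1550, 1566, 1590, 1933, 1934, 1573, 1612, 1669, 1729, 1790, 1906, 1907, 1930, 1934, 1917, 1895, 410, 410, -1, 269]
```

View pics/w7.png

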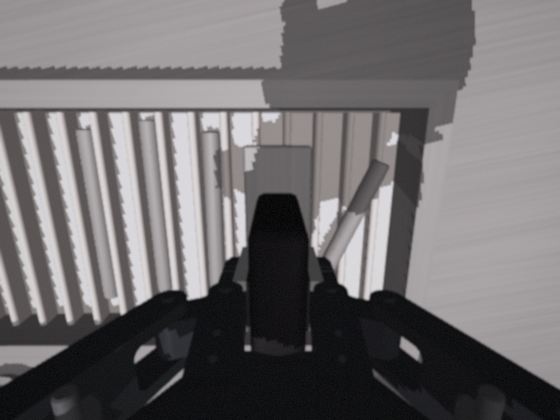

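Emit:
jog_arm([
  [0,[0.0005,0.0025,-0.0001],0],
  [0,[0.0005,0.0025,-0.0002],0],
  [0,[0.0005,0.0025,-0.0001],0],
  [0,[0.0005,0.0025,-0.0002],0],
])

```text
clock: 27.62
position: [0.5672, 0.1591, 0.1173]
ee_rot: [-0.704, 0.704, -0.07, 0.07]
contact_force: [0.1, -3.1, 1.5]
width: 0.0207
```

```bash
python3 f.py 3
```

```text
t 27.77 z 0.1173 pan x -0.0008 y 0.0840 Fz [1.8 1.9 1.4] mean 1.70 press 4.50 Fpan x -0.4 y -2.5
```

Emit:
jog_arm([
  [0,[0.0005,0.0025,-0.0001],0],
  [0,[0.0005,0.0025,-0.0002],0],
  [0,[0.0005,0.0025,-0.0001],0],
  [0,[0.0005,0.0025,-0.0002],0],
])

```text
clock: 28.28
position: [0.5694, 0.1693, 0.1168]
ee_rot: [0.704, -0.704, 0.07, -0.07]
contact_force: [-1.0, -2.6, 2.6]
width: 0.021
```

```bash
python3 f.py 3
```

```text
t 28.43 z 0.1168 pan x -0.0007 y 0.0947 Fz [1.7 1.6 2.2] mean 1.80 press 4.60 Fpan x -0.4 y -1.6
```

Emit:
jog_arm([
  [0,[0.0005,0.0025,-0.0003],0],
  [0,[0.0005,0.0025,-0.0002],0],
  [0,[0.0005,0.0025,-0.0002],0],
  [0,[0.0005,0.0025,-0.0002],0],
])

```text
clock: 28.92
position: [0.5712, 0.179, 0.1157]
ee_rot: [-0.704, 0.704, -0.07, 0.07]
contact_force: [-0.7, -3.5, 1.7]
width: 0.021
```

```bash
python3 f.py 3; python3 prof.py wrist w8 .117 .16 | head -8
```

```text
t 29.07 z 0.1158 pan x -0.0009 y 0.1044 Fz [2.2 2.3 2.4] mean 2.31 press 5.11 Fpan x -0.0 y -2.3
y mm [117 120 123 126 129 132 135 138 141 144 147 150 153 156 159]
-60 [398, 676, 399, 261, 259, 257, 255, 387, 398, 383, 250, 252, 253, 621, 661]
-50 [775, 778, 759, 258, 259, 257, 255, 386, 397, 383, 254, 251, 252, 619, 661]
-40 [778, 777, 767, 260, 257, 255, 257, 385, 397, 455, 478, 489, 481, 621, 662]
-30 [775, 775, 766, -1, 259, 261, 257, 387, 437, 481, 492, 491, 478, 636, 659]
-20 [1971, 1971, 1967, 1832, 258, 257, 256, 390, 479, 494, 492, 484, 464, 633, 660]
-10 [1534, 1524, 1548, 1559, 1913, 1912, 1550, 1584, 1644, 1705, 1765, 1884, 1885, 1904, 1912]
0 [1455, -1, -1, 258, 260, 1542, 1550, 1561, 1565, 1716, 1769, 1790, 1770, 618, 659]
```

View pics/w8.png

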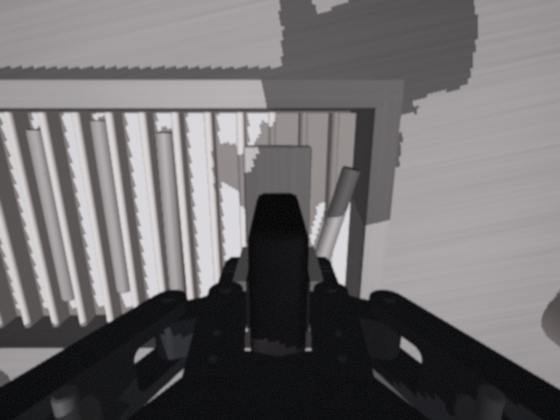

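Emit:
jog_arm([
  [0,[0.0005,0.0025,-0.0002],0],
  [0,[0.0005,0.0025,-0.0002],0],
  [0,[0.0005,0.0025,-0.0002],0],
  [0,[0.0005,0.0025,-0.0001],0],
])

```text
clock: 29.62
position: [0.5728, 0.1884, 0.1149]
ee_rot: [-0.703, 0.704, -0.07, 0.07]
contact_force: [-1.3, -7.0, 1.3]
width: 0.0212
```

```bash
python3 f.py 3
```

```text
t 29.77 z 0.1147 pan x -0.0012 y 0.1134 Fz [2.3 0.7 0.6] mean 1.21 press 4.01 Fpan x 0.5 y -6.1
```

Emit:
jog_arm([
  [0,[0.0005,0.0025,-0.0004],0],
  [0,[0.0005,0.002,-0.0004],0],
  [0,[0,0,0],0],
])

```text
clock: 30.15
position: [0.5739, 0.1924, 0.1143]
ee_rot: [-0.703, 0.705, -0.07, 0.07]
contact_force: [-0.7, -6.4, 3.1]
width: 0.0209
```

```bash
python3 f.py 2; python3 prof.py wrist w9 .12 .16 | head -8;  python3 prof.py side s9 .12 .16 >/dev/null
```

```text
t 30.25 z 0.1144 pan x -0.0009 y 0.1177 Fz [2.5 3.4] mean 2.97 press 5.77 Fpan x 0.2 y -7.1
y mm [120 123 126 129 132 135 138 141 144 147 150 153 156 159]
-60 [741, 681, 729, 736, 733, 213, 318, 353, 351, 211, 207, 205, 621, 659]
-50 [763, 762, 761, 762, 759, 758, 336, 354, 346, 207, 203, 206, 626, 661]
-40 [763, 763, 761, 761, 760, 758, 426, 422, 411, 206, 203, 203, 622, 660]
-30 [1394, 1392, 1390, 1370, 760, 758, 429, 422, 409, 207, 206, 205, 623, 662]
-20 [1400, 1401, 1965, 1957, 1956, 1958, 1933, 1683, 402, 204, 208, 206, 615, 660]
-10 [1890, 1889, 1875, 1549, 1513, 1525, 1529, 1887, 1898, 1894, 1546, 1599, 1652, 1715]
0 [1402, 1399, 1397, 1430, 1447, -1, 421, 412, 389, 1533, 1542, 1550, 1544, 1724]
```

View pics/w9.png

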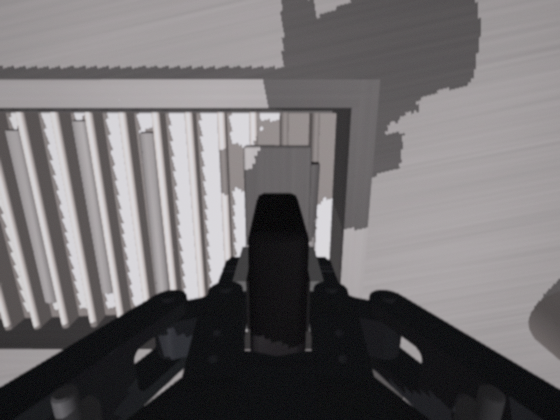

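View pics/s9.png

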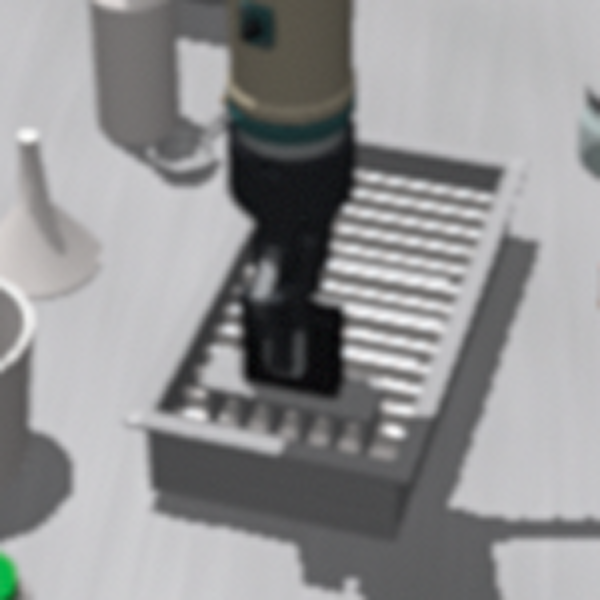

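Tube 4 is parallel now, but it is held on the far ridge by the front of the rake. I'll do the same as before: ease back so it drops, then comb on over it.

Emit:
jog_arm([
  [0,[-0.0005,-0.0025,0.0001],0],
  [0,[-0.0005,-0.0025,0.0002],0],
  [0,[-0.0005,-0.0025,0.0001],0],
  [0,[-0.0005,-0.0025,0.0002],0],
  [0,[-0.0005,-0.0025,0.0002],0],
  [0,[-0.0005,-0.0025,0.0001],0],
])

```text
clock: 31.1
position: [0.5725, 0.1809, 0.1161]
ee_rot: [0.705, -0.702, 0.069, -0.071]
contact_force: [1.3, 5.5, 4.9]
width: 0.0211
```

```bash
python3 f.py 3; python3 prof.py wrist w10 .117 .16 | head -8
```

```text
t 31.25 z 0.1161 pan x 0.0000 y 0.1055 Fz [5.8 4.3 4.4] mean 4.82 press 7.62 Fpan x -0.4 y 5.3
y mm [117 120 123 126 129 132 135 138 141 144 147 150 153 156 159]
-60 [376, 405, 397, 260, 260, 259, 260, 393, 399, 374, 257, 252, 253, 623, 661]
-50 [778, 776, 774, 258, 263, 260, 260, 389, 399, 377, 255, 254, 250, 620, 661]
-40 [777, 776, 775, -1, 357, 358, 345, 391, 401, 388, 257, 255, 254, 617, 662]
-30 [1369, 776, 776, -1, 358, 362, 346, 389, 401, 369, 255, 256, 255, 617, 660]
-20 [1974, 1974, 1973, 1886, 362, 359, 347, 389, 402, 306, 256, 256, 252, 615, 659]
-10 [1558, 1528, 1535, 1543, 1910, 1916, 1902, 1569, 1629, 1689, 1744, 1884, 1886, 1902, 1913]
0 [1453, -1, -1, -1, 363, 1533, 1552, 1561, 1568, 1703, 1756, 1792, 1783, 623, 661]
```

View pics/w10.png

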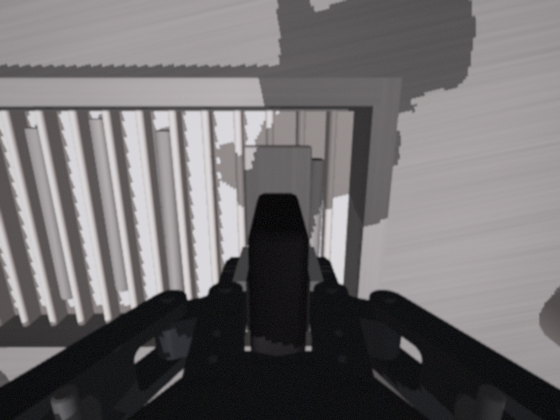

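Emit:
jog_arm([
  [0,[0.0005,0.0025,0],0],
  [0,[0.0005,0.0025,-0.0001],0],
  [0,[0.0005,0.0025,-0.0002],0],
  [0,[0.0005,0.0025,-0.0002],0],
  [0,[0.0005,0.0025,-0.0002],0],
])

```text
clock: 31.92
position: [0.5734, 0.1909, 0.1142]
ee_rot: [-0.704, 0.704, -0.071, 0.07]
contact_force: [-0.7, -2.4, 2.7]
width: 0.0208
```

```bash
python3 f.py 3
```

```text
t 32.08 z 0.1143 pan x -0.0011 y 0.1168 Fz [2.4 2.7 3.1] mean 2.73 press 5.53 Fpan x 0.4 y -1.9
```

Emit:
jog_arm([
  [0,[0.0005,0.0025,-0.0001],0],
  [0,[0.0005,0.0025,-0.0002],0],
  [0,[0.0005,0.0025,-0.0001],0],
  [0,[0.0003,0.0015,-0.0001],0],
])

```text
clock: 32.58
position: [0.5755, 0.2002, 0.1139]
ee_rot: [-0.704, 0.704, -0.07, 0.07]
contact_force: [-1.6, -3.2, 1.6]
width: 0.0209
```

```bash
python3 f.py 3; python3 prof.py wrist w11 -.16 .16 | grep -E "y mm|-40|-30" ; python3 prof.py side s11 .1 .16 >/dev/null
```

```text
t 32.73 z 0.1140 pan x -0.0009 y 0.1257 Fz [2.3 2.1 2.4] mean 2.25 press 5.05 Fpan x -0.6 y -3.0
y mm [-160 -157 -154 -151 -148 -145 -142 -139 -136 -133 -130 -127 -124 -121
  -76  -73  -70  -67  -64  -61  -58  -55  -52  -49  -46  -43  -40  -37
-40 [-1, -1, -1, -1, -1, -1, -1, -1, -1, -1, -1, -1, -1, -1, -1, -1, -1, -1, -1, -1, -1, -1, -1, -1, -1, -1, -1, -1, -1, -1, -1, -1, -1, -1, -1, -1, 422, 438, 440, 434, 455, 443, 312, 311, -1, -1, 435, 449, 433, 394, 416, 421, 416, 440, 434, 376, 296, 296, -1, -1, 433, 423, 362, 389, 400, 395, 416, 427, 408, 283, 280, 280, -1, 419, 414, 282, 272, 274, 272, -1, 412, 400, 269, 266, 268, 263, 395, 405, 391, 754, 760, 759, 761, 758, 759, 759, 759, 760, 757, 757, 758, 751, -1, 244, 242, 240, 653]
-30 [-1, -1, -1, -1, -1, -1, -1, -1, -1, -1, -1, -1, -1, -1, -1, -1, -1, -1, -1, -1, -1, -1, -1, -1, -1, -1, -1, -1, -1, -1, -1, -1, -1, -1, 375, 386, 415, 438, 441, 434, 452, 443, 313, 311, -1, -1, 438, 449, 432, 389, 414, 420, 415, 435, 434, 413, 295, 295, -1, -1, 430, 423, 365, 394, 400, 397, 413, 428, 403, 280, 278, 279, -1, 418, 414, 274, 272, 272, 272, -1, 411, 406, 268, 267, 270, 265, 399, 406, 402, 753, 760, 759, 1378, 1388, 1390, 1389, 1390, 1389, 1384, 1366, 757, 757, -1, 244, 243, 241, 655]
```

View pics/w11.png

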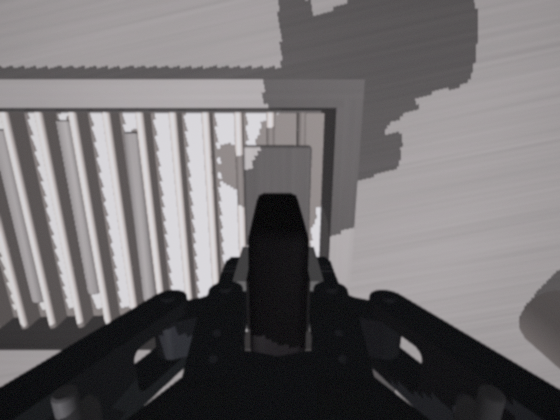

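View pics/s11.png

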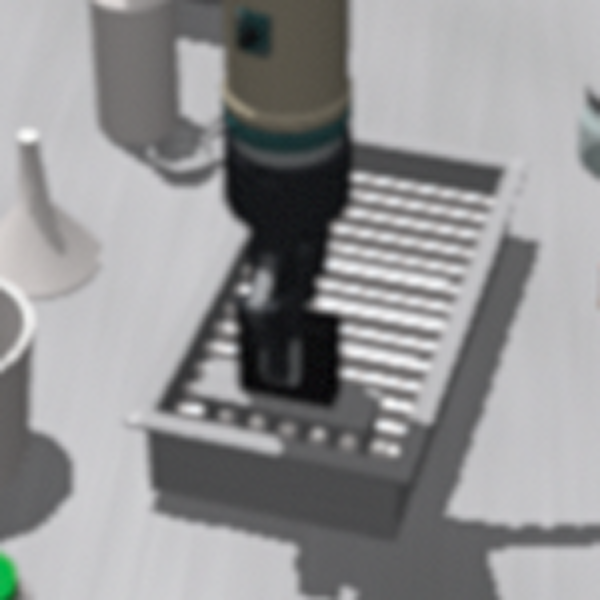

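Emit:
jog_arm([
  [0,[0,0,0.001],0],
  [0,[0,0,0.001],0],
  [0,[0,0,0.001],0],
  [0,[0,0,0.001],0],
  [0,[0,0,0.001],0],
  [0,[0,0,0.001],0],
  [0,[0,0,0.002],0],
  [0,[0,0,0.01],0],
  [0,[0,0,0.03],0],
  [0,[0,0,0.04],0],
])

```text
clock: 34.08
position: [0.575, 0.2001, 0.2024]
ee_rot: [-0.704, 0.704, -0.071, 0.069]
contact_force: [-0.0, 0.1, -2.8]
width: 0.0211
```

```bash
python3 f.py 3;python3 prof.py wrist w12 .1 .16 | grep -E "y mm|-40|-30"; python3 prof.py side s12 .1 .16
```

```text
t 34.23 z 0.2073 pan x 0.0015 y 0.1267 Fz [ 1.9 -1.3 -2.8] mean -0.75 press 2.05 Fpan x 0.6 y 0.2
y mm [100 103 106 109 112 115 118 121 124 127 130 133 136 139 142 145 148 151
-40 [-1, 292, -1, 1665, 1666, 1666, 1665, 1665, 1665, 1667, 1666, 1666, 1665, 1665, 1664, 1662, -1, -1, -1, 654]
-30 [-1, -1, -1, 1664, 1665, 2223, 2290, 2292, 2295, 2293, 2292, 2292, 2284, 1666, 1666, 1658, -1, -1, -1, 659]
y mm [100 103 106 109 112 115 118 121 124 127 130 133 136 139 142 145 148 151
 154 157]
-60 [418, 420, -1, -1, -1, -1, 417, 429, 414, -1, 1619, -1, -1, -1, -1, -1, -1, 5758, 5742, 5681]
-50 [412, 409, 1509, 1626, 1627, 1606, 1033, 1628, 1623, 1616, 1539, 1622, 1621, 1599, 1612, 1603, -1, -1, 5736, 3719]
-40 [416, 364, -1, 1621, 1621, 3545, 3558, 3391, 3883, 3694, 3850, 3824, 3674, 3498, 1619, 1652, -1, -1, -1, 625]
-30 [446, 405, 3569, 5700, 4777, 2581, 5749, 3588, 2280, 3606, 4685, 4717, 4647, 4844, 4710, 4766, 4703, 4261, 3376, 609]
-20 [418, 5784, 5803, 5786, 2863, 4786, 3073, 2624, 5829, 5839, 5851, 2262, 2283, 2862, 2988, 5579, 4817, 4835, 4718, 4506]
-10 [5829, 5117, 5854, 5850, 5178,
[... 197 characters left out ...]
 4639, 4775]
10 [5877, 460, 5880, 5889, 5894, 1313, 5885, 5882, 5865, 5870, 5862, 1792, 2056, 1723, 1963, 5836, 5802, 5827, 4984, 4851]
20 [3959, 5861, -1, 5868, 5861, 5860, 5848, 5839, 5829, 5835, 5225, 2045, 2052, 5803, 3036, 4886, 4919, 4848, 4899, 4143]
30 [5833, 5536, 5840, 5825, -1, 5807, 5785, 5769, 5771, 5735, 5593, 5674, 3790, 5111, 4751, 5097, 5003, 5539, -1, 460]
40 [5741, 5761, 5768, 5744, 5734, 5670, 5703, 5648, 5655, 5604, 5319, 3192, 1620, 1636, 1603, -1, -1, -1, -1, 411]
50 [5670, 5638, 5606, 5567, 1619, 2601, 1547, 1461, 1622, 1624, 1607, 1612, 1499, 1619, 1605, 1410, -1, -1, 612, 392]
60 [2949, 416, -1, -1, -1, -1, 411, 733, 427, -1, -1, -1, -1, -1, -1, -1, -1, -1, -1, 441]
```

View pics/w12.png

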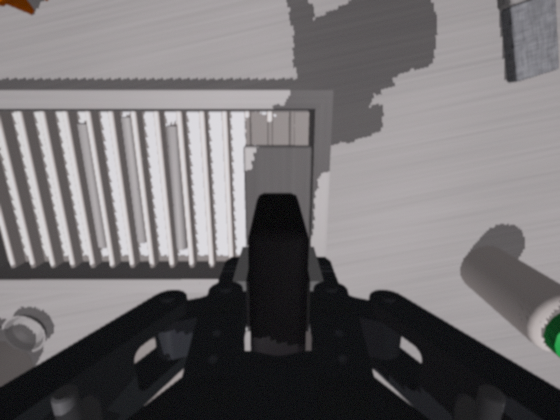

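View pics/s12.png

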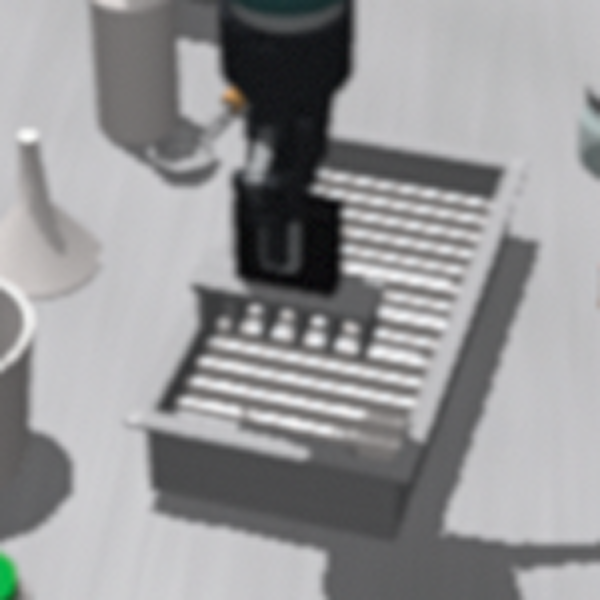

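Lifted clear. Tubes 1–3 show as parallel at wrist x≈85, 130 and 175. I'll carry the rake back towards its original free spot, then look at the whole pan.

Emit:
jog_arm([
  [0,[-0.009,-0.05,0],0],
  [0,[-0.009,-0.05,0],0],
  [0,[-0.009,-0.05,0],0],
  [0,[-0.009,-0.05,0],0],
  [0,[-0.009,-0.05,0],0],
  [0,[-0.009,-0.05,0],0.02],
  [0,[-0.009,-0.05,0],0.03],
  [0,[-0.009,-0.05,0],0.03],
  [0,[-0.01,-0.05,0],0.03],
  [0,[-0.01,-0.05,0],0.02],
])

```text
clock: 35.58
position: [0.4822, -0.3007, 0.2]
ee_rot: [0.708, -0.706, 0.025, -0.023]
contact_force: [0.6, 0.1, -2.5]
width: 0.0211
```

Emit:
jog_arm([
  [0,[0,-0.036,0],0],
  [0,[0,0,-0.04],0],
  [0,[0,0,0],0],
  [0,[0,0,0],0],
])

```text
clock: 36.08
position: [0.4835, -0.3354, 0.1618]
ee_rot: [0.707, -0.706, 0.025, -0.024]
contact_force: [0.4, 0.0, -3.3]
width: 0.0212
```

```bash
cat > chk.py <<'E'
from h import *
z=np.load("pan.npz")
s=manip.get_state();print(s["clock"],s["position"],s["contact_force"],s["width"])
im,d=get_image("top");cv2.imwrite("pics/t13.png",cv2.resize(im[150:265,180:340,::-1],(640,460),interpolation=2))
P=cloud("top",d);q=P[...,:2]-z['c'];px=q@z['x'];py=q@z['y']
for r in silhouettes("tube1_c","top"):
    M=r["mask"]&(d>0)
    X=np.c_[px[M],py[M]]; c=cv2.minAreaRect((X*1000).astype(np.float32)); print(round(r["score"],2),np.round(r["position"]),M.sum(),np.round(c[0],1),np.round(c[1],1),round(c[2],1),"z top",np.percentile(P[...,2][M],[50,90,98]).round(4))
inn=(abs(px)<.07)&(abs(py)<.15)
for y0 in range(-150,151,20):
    s=inn&(abs(py-y0/1000)<.004); 
    if s.sum()>5: print(y0,s.sum(),np.percentile(P[...,2][s],[10,50,90]).round(4),end=" ; ")
im,d=get_image("side");cv2.imwrite("pics/s13.png",im[:,:,::-1])
cv2.imwrite("pics/s13c.png",cv2.resize(im[160:310,200:350,::-1],(600,600),interpolation=2))
E
python3 chk.py
```

```text
36.075 [ 0.48348559 -0.33544421  0.16175656] [ 0.39538188  0.00707985 -3.27558722] 0.02115731356079919
0.47 [278. 217.] 246 [ -5.9 -48.6] [119.1  14.1] 0.1 z top [0.0394 0.0426 0.0441]
-150 87 [0.027  0.0293 0.0319] ; -130 174 [0.0266 0.0291 0.0317] ; -110 172 [0.0269 0.0294 0.0318] ; -90 171 [0.0262 0.029  0.0316] ; -70 172 [0.0264 0.029  0.0311] ; -50 175 [0.03   0.0395 0.0425] ; -30 173 [0.0267 0.029  0.0313] ; -10 176 [0.0306 0.0394 0.0427] ; 10 171 [0.0262 0.0286 0.0314] ; 30 175 [0.0305 0.0401 0.0423] ; 50 175 [0.0266 0.0289 0.0311] ; 70 167 [0.0264 0.0286 0.0316] ; 90 167 [0.0262 0.029  0.0314] ; 110 170 [0.0262 0.0288 0.031 ] ; 130 170 [0.0293 0.0395 0.0422] ; 150 87 [0.0263 0.0287 0.0309] ;
```

View pics/t13.png

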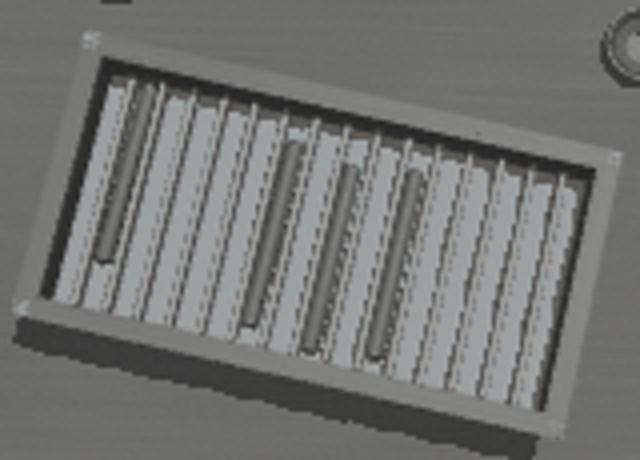

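View pics/s13c.png

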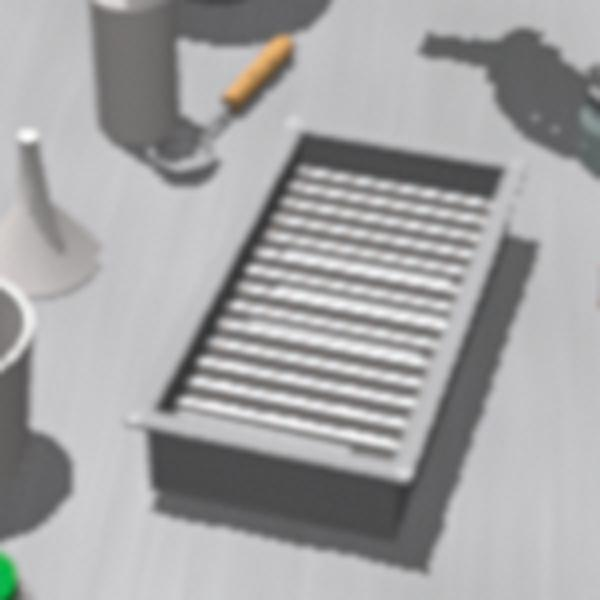

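All four tubes are down and parallel, in the grooves at pan y = -50, -10, 30 and 130, with tops at about 42 mm. Now I'll set the rake down.

Emit:
jog_arm([
  [0,[0,0,-0.04],0],
  [0,[0,0,-0.03],0],
  [0,[0,0,-0.006],0],
  [0,[0,0,-0.004],0],
  [0,[0,0,-0.002],0],
  [0,[0,0,-0.001],0],
  [0,[0,0,0],0],
])

```text
clock: 37.1
position: [0.4838, -0.3362, 0.0796]
ee_rot: [-0.706, 0.707, -0.024, 0.025]
contact_force: [0.5, 0.1, -2.2]
width: 0.021
```

```bash
python3 f.py 2; python3 -c "
from h import *
print(manip.get_state()['ee_rot'])"
```

```text
t 37.2 z 0.0794 pan x 0.0157 y -0.4183 Fz [-2.4 -2.4] mean -2.41 press 0.39 Fpan x -0.8 y 0.2
[-0.70659024  0.70678664 -0.02415195  0.02448576]
```

Emit:
jog_arm([
  [0,[0,0,-0.001],0],
  [0,[0,0,-0.001],0],
  [0,[0,0,0],0],
])

```text
clock: 37.58
position: [0.4836, -0.336, 0.0773]
ee_rot: [-0.707, 0.707, -0.024, 0.024]
contact_force: [-0.8, 0.0, -0.1]
width: 0.021
```

Emit:
jog_arm([
  [0,[0,0,-0.0005],0],
  [0,[0,0,0],0],
])

```text
clock: 37.83
position: [0.4836, -0.336, 0.0773]
ee_rot: [-0.707, 0.707, -0.024, 0.024]
contact_force: [-2.9, 0.6, 5.8]
width: 0.0212
```

```bash
python3 f.py 2
```

```text
t 37.92 z 0.0773 pan x 0.0155 y -0.4182 Fz [5.6 5.3] mean 5.47 press 8.27 Fpan x -2.1 y 0.9
```

Contact came at 77.3 mm, the same height as at pickup. I'm releasing gently by opening, then rising straight up.

Emit:
jog_arm([
  [0.03,[0,0,0],0],
  [0.05,[0,0,0],0],
  [0.085,[0,0,0],0],
  [0.085,[0,0,0],0],
  [0.085,[0,0,0],0],
  [0.085,[0,0,0],0],
  [0.085,[0,0,0],0],
], force=20)

```text
clock: 38.8
position: [0.4836, -0.336, 0.0765]
ee_rot: [0.707, -0.707, 0.024, -0.024]
contact_force: [0.4, -0.4, 0.3]
width: 0.0848
```

Emit:
jog_arm([
  [0.085,[0,0,0.01],0],
  [0.085,[0,0,0.03],0],
  [0.085,[0,0,0.05],0],
  [0.085,[0,0,0.05],0],
  [0.085,[0,0,0.05],0],
  [0.085,[-0.02,0.05,0.02],0],
  [0.085,[-0.02,0.05,0],0],
  [0.085,[-0.02,0.05,0],0],
  [0.085,[-0.02,0.05,0],0],
  [0.085,[0,0,0],0],
])

```text
clock: 40.05
position: [0.4016, -0.1329, 0.2876]
ee_rot: [0.707, -0.707, 0.023, -0.023]
contact_force: [0.6, -0.0, -0.8]
width: 0.0849
```

```bash
python3 chk.py
python3 - <<'E'
from h import *
im,d=get_image("side");P=cloud("side",d)
B=np.linalg.norm(P[...,:2]-[.4836,-.336],axis=-1)<.075
for lo,hi in((.09,.12),(.025,.045)):
    t=P[B&(P[...,2]>lo)&(P[...,2]<hi)];print(len(t),t.mean(0).round(4),np.percentile(t[:,2],[50,98]).round(4),cv2.minAreaRect((t[:,:2]*1000).astype(np.float32)))
im,d=get_image("top");P=cloud("top",d)
B=np.linalg.norm(P[...,:2]-[.4836,-.336],axis=-1)<.075
for lo,hi in((.095,.12),(.028,.045)):
    t=P[B&(P[...,2]>lo)&(P[...,2]<hi)]
    if len(t)>5:
        c,*_=np.linalg.lstsq(np.c_[t[:,:2],np.ones(len(t))],t[:,2],rcond=None);print(len(t),t.mean(0).round(4),"slope",c[:2].round(3),cv2.minAreaRect((t[:,:2]*1000).astype(np.float32)))
cv2.imwrite("pics/t14.png",im[:,:,::-1])
E
```

```text
40.05 [ 0.40161896 -0.13290624  0.2875815 ] [ 0.6070623  -0.03706522 -0.75083483] 0.08489229799519488
0.81 [277. 220.] 252 [ -5.6 -49.3] [ 14.9 119.4] 89.1 z top [0.0396 0.0426 0.0446]
-150 87 [0.0265 0.0289 0.0313] ; -130 173 [0.0265 0.0291 0.0313] ; -110 171 [0.0268 0.0287 0.0315] ; -90 172 [0.0264 0.0291 0.0316] ; -70 173 [0.0266 0.029  0.0314] ; -50 176 [0.0306 0.0398 0.0427] ; -30 171 [0.0266 0.0288 0.0315] ; -10 172 [0.0318 0.0398 0.0425] ; 10 170 [0.0266 0.029  0.0316] ; 30 182 [0.0309 0.0398 0.0431] ; 50 172 [0.0261 0.029  0.0313] ; 70 173 [0.0261 0.0289 0.0312] ; 90 176 [0.0266 0.0288 0.0317] ; 110 173 [0.0266 0.0287 0.0312] ; 130 172 [0.0291 0.0395 0.0422] ; 150 85 [0.0263 0.0285 0.0314] ; 112 [ 0.4834 -0.3314  0.098 ] [0.0985 0.1045] ((483.6910705566406, -335.90850830078125), (32.027565002441406, 64.2292709350586), 82.04835510253906)
217 [ 0.4845 -0.3278  0.0363] [0.0362 0.0448] ((484.38018798828125, -333.6274719238281), (46.78801727294922, 111.60816955566406), 86.9360580444336)
10 [ 0.5107 -0.3431  0.1006] slope [-0.607  0.153] ((510.3072204589844, -342.3362121582031), (5.129854679107666, 8.544312477111816), 0.4740273356437683)
41 [ 0.5321 -0.3463  0.0373] slope [-0.154  0.063] ((533.7907104492188, -344.1011962890625), (30.5648193359375, 11.677629470825195), 67.15139770507812)
```

View pics/s13.png

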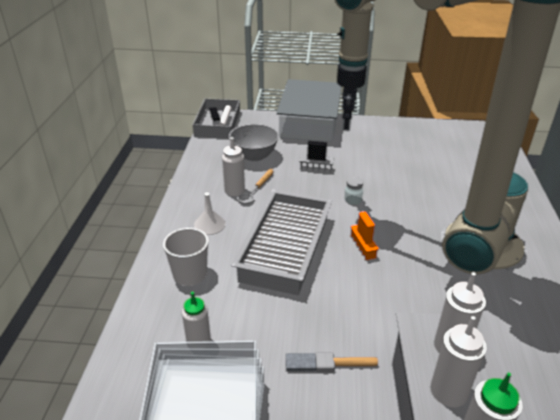

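View pics/t14.png

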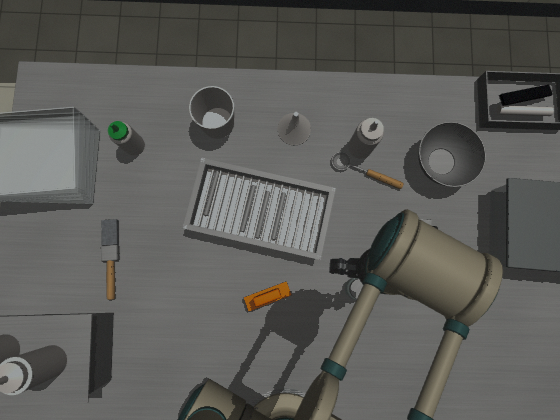

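The rake stands upright at side (317,155), where it was before. All four tubes are seated, the bystanders haven't moved, and the gripper is clear. Handing in.

```bash
python3 -c "
from rig import sign_off
print(sign_off())"
```

```text
the job is handed in; nothing more can be done
None
```

I combed all four tubes into grooves with the black rake and stood it back on its teeth where I had picked it up. I handed the job in at about 40 s; `sign_off()` gives no verdict.

- **Combing:** I felt the ridges at the empty end and combed from pan y -126 to +126. The pressing force I read between moves was 3.3 to 7.6 N, so it was briefly a little under the 4 N you asked for (3.3 N near y = 33).
- **Two jams:** Tubes 3 and 4 each wedged against a ridge in front of the rake, with up to 12 N of sideways drag for tube 3. Both times I backed up 12–13 mm with the rake still on the ridges, the tube dropped in, and I combed on over it.
- **Final tube check:** The tubes lie in the grooves at pan y = -50, -10, 30 and 130. Their tops are about 42 mm above the underside, so their centres are about 36 mm, against the 44.5 mm limit. They look parallel in the top view, but the network outlined only the tube at -50, so that is the only angle I measured (within 1° of the pan's x axis).
- **Final rake and scene check:** In the side view the rake stands upright at its original spot, its top about 102 mm above the table. The bystanders look unmoved. The arm hid most of the rake from the top camera, so I could not confirm its tilt from there.

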